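Loaded pull check on the bench spring gauge

ROBOT

A 6-joint arm with a two-finger parallel gripper is mounted at the origin on a cart in front of the work surface, level with it; the furniture and walls round the work are solid. World frame = base frame: x ahead of the robot, y to its left, z up, the work surface at z = 0. Lengths are in m, angles in rad, forces in N, time in s.
With the tool pointing down it reaches from about 0.275 to 0.85 m from the base axis. Payload 5.2 kg.
Tool frame: the origin (TCP) lies at the very end of the fingers, on their centre line; the grasp point (between the pads) lies 19 mm behind it; z points along the fingers, y is the line along which they close (so a half turn about z gives the same grasp; the last joint's range is limited). The gripper opens to 85 mm and grips with 20 to 120 N. Pads are 22 mm wide; open, the fingers measure 114 mm over their backs; the gripper's body (76 mm by 85 mm) begins 54 mm behind the grasp point. The pads swing forward as they close: fully open they stand 13 mm farther back than shut.
Start: joints at [-1.311, 0.259, 1.535, -0, 1.348, -0.203], TCP at [0.246, -0.492, 0.231] pointing down, gripper open.
Joint ranges: [-3.14, 3.14], [-0.91, 2.08], [0.19, 2.58], [-1.22, 4.36], [0.22, 2.71], [-3.12, 3.12]. Speed limits (rad/s): [2.57, 2.57, 3.14, 3.14, 3.14, 3.14].

INTERFACE

Orientations are given as a unit quaternion [x, y, z, w].
In Python, from plant import r gives the robot as it stands.
- The arm moves only by the shell command python3 -m pendant 'ROWS' [OPENING] [FORCE]. ROWS is JSON, a list of rows, each a list of 2 entries, a list of its own where there are three numbers: the shift along the tool's x, y, z in m, then the turn about the tool's z in rad. In form: [[[x, y, z], roll], ...]. A call has exactly 8 rows; each row is the pose to reach, as a shift and turn from the pose commanded when the call began, along the tool's axes at that moment; what a row does not reach only later rows make up. A row lasts 1/12 s, in which the tool goes at most 41.7 mm and 7.16 degrees, less where a joint would pass 70% of its speed; a pose out of reach is approached as far as the arm can. A call with a gripper value outside its range is refused whole. OPENING is the finger opening in m, from 0 to 0.0854, set as the call begins (- or left out, the last holds). The fingers move at their own pace and stop on an object; FORCE is the grip in N (left out, the last holds). Time passes only in rows, so rows that repeat a pose let the fingers close, or fill a call up. It gives the time, the measured TCP pose, the force, the opening and the grip force at its end, in the units of the state.
- r.get_state(): the state, without advancing time (a new reading comes with each control period).
- r.capture(name): name is "scene" or "top" or "wrist"; returns a dict with "color" (480x640x3 uint8, red, green, blue), "fx", "fy", "cx", "cy" (pixels), "T" (4x4, takes a point from camera to world coordinates). Camera axes: x right, y down, z forward; pixel columns grow to the right and rows downward; lengths in m; the calibration is good to about 2 mm. A picture is of the moment at which its call begins. There is no depth.
- r.sign_off(): hands the job in; it is judged then, once.
The state is a dict: "clock": time; "joint_pos": joint angles; "joint_vel": joint speeds; "joint_torque": joint torques, N m; "tcp_pos": TCP position; "ee_rot": TCP orientation; "contact_force": force on the tool from outside, world axes, zero at the start; "torque": the same for the moment, N m; "opening": opening from 0.0 (shut) to 1.0 (fully open); "gripper_force": force on a finger pad.
Only numpy, scipy, OpenCV 4.12 (cv2) and the standard library are available. Lean on these libraries where they do the work, as an engineer would, in place of code of your own. Each camera call takes 0.05 s, during which the arm holds its last target. There are 200 camera calls.

TASK

Check the spring pull gauge under load: lift its dust cover off and stand it upright on the bench clear of the gauge, then stand every loose check weight on the gauge's deck. Draw the deck out by its post until the pointer is level with the index line, not beyond it, hold it there for two seconds, and let it run back fully home with the weights still standing on it. Then stand all the weights in the tray and put the cover back squarely over the deck, down on the base plate.

Things in the scene. Friction and masses are not known exactly. Their poses are not given: they have to be found in the camera images.
- base_top (a point): Pull gauge: fixed flat aluminium base plate 350 x 150 mm, 10 mm high. Point: on the plate's top face, under the middle of the deck when home. Axes: x along the slide, away from the robot; y left; z up. The plate reaches from x = -250 to +100 mm and y = -75 to +75 mm of this point.
- deck (a point): Sliding deck of the gauge, a flat dark plate 170 (x) by 60 mm (y) without rim, its top 15 mm above the bench (5 above the base plate). Point: centre of its top face, axes as base_top. Room for three weights in a row along x, 52 mm apart. It slides along its own -x.
- carriage (a joint): Travel of deck and post out of home, m: 0 home, grows as it is pulled towards -x of base_top, stop at 0.10. Spring-returned: about 3 N at home plus 100 N/m, with a damper of 50 N s/m; let go, it runs back home by itself in about 2 s, slowly enough that weights stay standing.
- post (a point): Upright round steel pull post, diameter 18 mm, on the deck's front tongue 135 mm in front (-x) of the deck centre; moves with the deck. It rises to 70 mm above the bench. Point: on its axis, 45 mm above the bench. Grip it from above across y, or hook it.
- pointer (a point): Tip of the thin pointer that sticks out to +y from the foot of the post and moves with it; axes as base_top.
- index (a point): White line of the small dark index clip fixed on the scale beside the slide, 40 to 65 mm in front (-x) of the pointer's home place; axes as base_top. Level with the line: pointer x in this frame is 0; positive means not pulled far enough. Clip top 18 mm above the bench.
- cover_handle (a point): Loose grey dust cover, 0.16 kg: open-bottomed box 198 (x) x 84 (y) x 40 mm high, walls 3, grip fin on top 60 (x) x 12 (y) x 44 high. Point: fin centre, 62 mm above the cover's lower edge, 22 above the box top. In place: lower edge on the base plate, point 62 mm above base_top, same heading; play to the deck 9 mm at sides, 11 at ends. The wall cut low (-x) goes over the post's tongue.
- weight0_mid (a point): Loose steel check weight, about 0.25 kg: round body of diameter 44 mm and height 30 mm with a knob of diameter 24 mm on top, 42 mm high in all. This point: on its axis, half-way up (21 mm above its underside). Two or three of the three weights are present; absent ones read None.
- weight1_mid (a point): Loose steel check weight, about 0.25 kg: round body of diameter 44 mm and height 30 mm with a knob of diameter 24 mm on top, 42 mm high in all. This point: on its axis, half-way up (21 mm above its underside). Two or three of the three weights are present; absent ones read None.
- weight2_mid (a point): Loose steel check weight, about 0.25 kg: round body of diameter 44 mm and height 30 mm with a knob of diameter 24 mm on top, 42 mm high in all. This point: on its axis, half-way up (21 mm above its underside). Two or three of the three weights are present; absent ones read None.
- tray_floor (a point): Fixed black storage tray, outside 190 mm (x) by 130 mm (y), walls 3 mm thick and 12 mm high, inside 184 by 124 mm. This point: centre of its inner floor, 4 mm above the bench. Room for three weights in a row along its x.
Mind the look-alikes: they are no part of the job. Leave any brown or green look-alike of the part that bears weight0_mid alone.

How it is judged:
On the way, in this order (a step that is already met when the one before it is completed fails the run):
1. the cover is off and stands upright on the bench, clear of the base plate (height (world z) of cover_handle between 0.057 and 0.067 m and angle between cover_handle's own z axis and vertical below 0.08 rad and (y of cover_handle in the frame of base_top above 0.112 m or y of cover_handle in the frame of base_top below -0.112 m or x of cover_handle in the frame of base_top below -0.345 m)), for 0.3 s.
2. every weight present stands on the deck, which is home (x of weight0_mid in the frame of deck between -0.075 and 0.075 m and y of weight0_mid in the frame of deck between -0.018 and 0.018 m and z of weight0_mid in the frame of deck between 0.016 and 0.026 m and angle between each of weight0_mid, weight1_mid, weight2_mid's own z axis and vertical below 0.2 rad and x of weight1_mid in the frame of deck between -0.075 and 0.075 m and y of weight1_mid in the frame of deck between -0.018 and 0.018 m and z of weight1_mid in the frame of deck between 0.016 and 0.026 m and x of weight2_mid in the frame of deck between -0.075 and 0.075 m and y of weight2_mid in the frame of deck between -0.018 and 0.018 m and z of weight2_mid in the frame of deck between 0.016 and 0.026 m and value of joint carriage below 0.004 m), for 0.3 s.
3. the pointer is within 5 mm of the index line for 1 s, with the weights on the deck (x of pointer in the frame of index between -0.005 and 0.005 m and x of weight0_mid in the frame of deck between -0.075 and 0.075 m and y of weight0_mid in the frame of deck between -0.018 and 0.018 m and z of weight0_mid in the frame of deck between 0.016 and 0.026 m and angle between each of weight0_mid, weight1_mid, weight2_mid's own z axis and vertical below 0.2 rad and x of weight1_mid in the frame of deck between -0.075 and 0.075 m and y of weight1_mid in the frame of deck between -0.018 and 0.018 m and z of weight1_mid in the frame of deck between 0.016 and 0.026 m and x of weight2_mid in the frame of deck between -0.075 and 0.075 m and y of weight2_mid in the frame of deck between -0.018 and 0.018 m and z of weight2_mid in the frame of deck between 0.016 and 0.026 m), for 1 s.
4. the deck is back home within 4 mm, with the weights still standing on it (all of step 2), for 0.3 s.
At the end, for the whole second after the job is handed in: Every weight present stands upright on the tray floor, centre within 75 mm (x) and 47 mm (y) of its middle; the deck is home within 4 mm; the cover is down on the base plate over the deck, within 12 mm (x), 10 mm (y) and 0.12 rad of its place (x of weight0_mid in the frame of tray_floor between -0.075 and 0.075 m and y of weight0_mid in the frame of tray_floor between -0.047 and 0.047 m and z of weight0_mid in the frame of tray_floor between 0.016 and 0.026 m and angle between each of weight0_mid, weight1_mid, weight2_mid's own z axis and vertical below 0.2 rad and x of weight1_mid in the frame of tray_floor between -0.075 and 0.075 m and y of weight1_mid in the frame of tray_floor between -0.047 and 0.047 m and z of weight1_mid in the frame of tray_floor between 0.016 and 0.026 m and x of weight2_mid in the frame of tray_floor between -0.075 and 0.075 m and y of weight2_mid in the frame of tray_floor between -0.047 and 0.047 m and z of weight2_mid in the frame of tray_floor between 0.016 and 0.026 m and value of joint carriage below 0.004 m and x of cover_handle in the frame of base_top between -0.012 and 0.012 m and y of cover_handle in the frame of base_top between -0.01 and 0.01 m and z of cover_handle in the frame of base_top between 0.058 and 0.0645 m and angle between cover_handle's own z axis and vertical below 0.05 rad and angle between the x axis of cover_handle and the x axis of base_top, either way round below 0.12 rad); the robot touches nothing.
It fails at once if the pointer is pulled more than 10 mm beyond the index line (x of pointer in the frame of index below -0.01 m).
Of weight0, weight1, weight2 only 2 to 3 are there at a start; the rules pass over those that are not, and their reading is None.
At some moment in a run one of weight0, weight1, weight2, cover may be knocked a few centimetres aside while the robot is not near it.
It also fails if it takes over 210 s, if anything falls off the work surface, if the arm or the gripper's body presses on something with over 40 N, if the wrist force passes 120 N, or if a joint passes its speed limit or range.

## Working session

There is one attempt and no reset: what is moved stays moved. The work goes in short steps, Python scripts to look and compute and a shell command to move; the robot and the scene stay as the last step left them, time stands still between calls to the robot, and variables do not carry over. Pictures are saved under pics/ and viewed, at most 14 in all, crops included, and the job is handed in when it is done.

```bash
ls; mkdir -p pics; python3 - <<'E'
from plant import r
import cv2,numpy as np
for n in("scene","top"):
    c=r.capture(n); cv2.imwrite(f"pics/{n}0.png",c["color"][:,:,::-1]); print(n,c["fx"],c["cx"],c["cy"],np.round(c["T"],3).tolist())
s=r.get_state();print(s["clock"],s["tcp_pos"],s["ee_rot"],s["opening"])
E
```

```text
pics
scene 449.84569222037175 316.4472371574202 235.48749800624864 [[0.499, -0.405, 0.766, -0.327], [-0.867, -0.226, 0.445, -0.527], [-0.007, -0.886, -0.464, 0.567], [0.0, 0.0, 0.0, 1.0]]
top 540.9745577257991 317.67998702712555 237.61207317834115 [[-0.025, -0.992, 0.12, 0.329], [-1.0, 0.024, -0.009, -0.022], [0.006, -0.12, -0.993, 1.476], [0.0, 0.0, 0.0, 1.0]]
0.1 [ 0.24544504 -0.49166629  0.23055043] [ 9.73340937e-01  2.29361621e-01 -2.80441764e-05 -8.16471889e-04] 1.0006395913689197
```

View pics/top0.png

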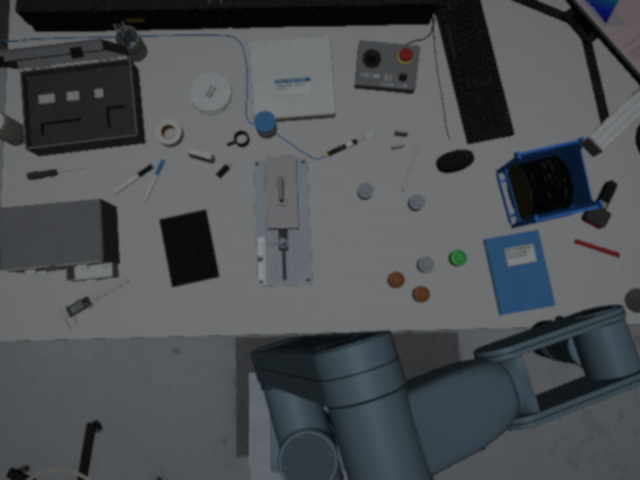

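View pics/scene0.png

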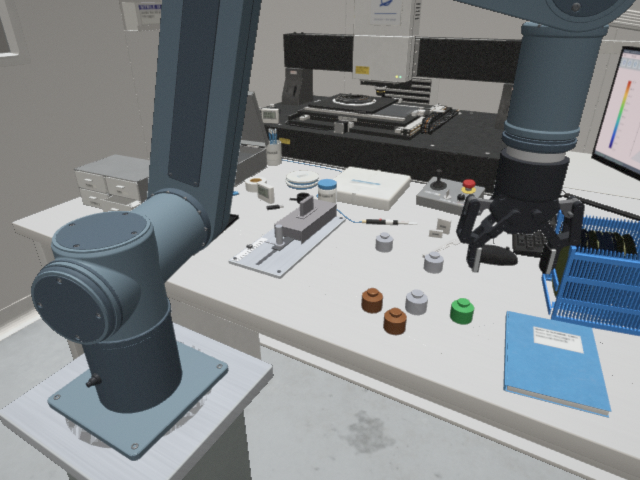

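The top view shows three grey weights at (365,191), (416,202) and (426,265). Brown look-alikes are at (397,280) and (421,294), and a green one at (458,257). Only the grey steel ones fit the description. The cover is at (282,192), the post near (283,240), and the tray is the black rectangle at (189,247), about 190x126 mm. I'll confirm in an enlarged crop and measure.

```bash
cat > h.py <<'E'
from plant import r
import cv2,numpy as np
from scipy.spatial.transform import Rotation as R
def cap(n):return r.capture(n)
def ray(c,uv,z):
    uv=np.atleast_2d(np.asarray(uv,float)); T=np.array(c["T"])
    d=np.c_[(uv[:,0]-c["cx"])/c["fx"],(uv[:,1]-c["cy"])/c["fy"],np.ones(len(uv))]@T[:3,:3].T
    return T[:3,3]+d*((z-T[2,3])/d[:,2])[:,None]
def proj(c,P):
    T=np.array(c["T"]); q=(np.atleast_2d(P)-T[:3,3])@T[:3,:3]
    return np.c_[c["fx"]*q[:,0]/q[:,2]+c["cx"],c["fy"]*q[:,1]/q[:,2]+c["cy"]]
def tool(target,yaw=None):
    "shift in tool axes to reach world target (TCP), turn so tool x/y heading: tool y axis heading=yaw"
    s=r.get_state(); M=R.from_quat(s["ee_rot"]).as_matrix()
    sh=M.T@(np.array(target)-s["tcp_pos"]); out=[np.round(sh,4)]
    if yaw is not None:
        h=np.arctan2(M[1,1],M[0,1]); d=-(yaw-h); d=(d+np.pi/2)%np.pi-np.pi/2   # tool z down: +roll = -world yaw
        out+=[round(d,3)]
    print("shift/turn",*out,"clock",round(s["clock"],2),"j6",round(s["joint_pos"][5],2)); return out
def save(c,name,box=None,k=1):
    im=c["color"][:,:,::-1]
    if box: x0,y0,x1,y1=box; im=im[y0:y1,x0:x1]
    cv2.imwrite("pics/"+name,cv2.resize(im,None,fx=k,fy=k,interpolation=cv2.INTER_CUBIC))
E
python3 - <<'E'
from h import *
c=cap("top"); im=c["color"].astype(int)
save(c,"crop1.png",(150,140,480,310),2.4)
hsv=cv2.cvtColor(c["color"],cv2.COLOR_RGB2HSV)
for p in [(365,191),(416,202),(426,265),(282,192),(189,247),(300,250),(240,300),(397,280)]: print(p,c["color"][p[1],p[0]])
for (u,v,z) in [(365,191,.04),(416,202,.04),(426,265,.04),(282,192,.07)]: print(ray(c,(u,v),z).round(3))
g=cv2.cvtColor(c["color"],cv2.COLOR_RGB2GRAY)
m=(g<45).astype(np.uint8); m[:, :150]=0;m[:,230:]=0;m[:200]=0;m[300:]=0
cn=max(cv2.findContours(m,0,2)[0],key=cv2.contourArea); rect=cv2.minAreaRect(cn); b=cv2.boxPoints(rect)
P=ray(c,b,.012); print("tray",rect,P.mean(0).round(4),P.round(3).tolist())
E
```

```text
(365, 191) [86 89 96]
(416, 202) [85 89 96]
(426, 265) [86 90 97]
(282, 192) [69 69 71]
(189, 247) [11 11 11]
(300, 250) [ 97 102 110]
(240, 300) [109 110 112]
(397, 280) [83 54 36]
[[ 0.626 -0.166  0.04 ]]
[[ 0.593 -0.303  0.04 ]]
[[ 0.422 -0.322  0.04 ]]
[[0.622 0.056 0.07 ]]
tray ((188.57693481445312, 247.88461303710938), (68.24842071533203, 47.06787109375), 78.69007110595703) [0.4868 0.3157 0.012 ] [[0.567, 0.397, 0.012], [0.59, 0.271, 0.012], [0.406, 0.235, 0.012], [0.384, 0.359, 0.012]]
```

View pics/crop1.png

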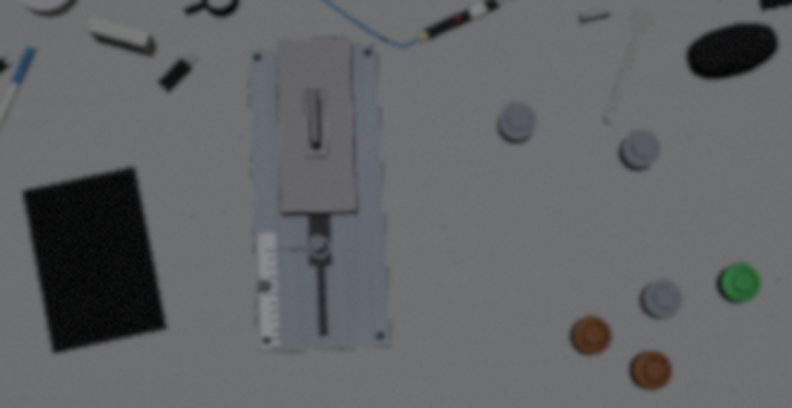

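The crop confirms the three grey weights. The cover sits on the bluish plate, and the post is at crop (318,247), the pointer at (290,249), and the index clip at (264,286).

```bash
python3 - <<'E'
from h import *
c=cap("top"); I=c["color"].astype(int); g=I.mean(2)
roi=np.zeros(g.shape,bool); roi[150:295,245:322]=1
def rect(m,z,n):
    m=cv2.morphologyEx(m.astype(np.uint8),cv2.MORPH_OPEN,np.ones((3,3)))
    cn=max(cv2.findContours(m,0,2)[0],key=cv2.contourArea); b=cv2.boxPoints(cv2.minAreaRect(cn)); P=ray(c,b,z)
    e=[P[1]-P[0],P[2]-P[1]]; e=max(e,key=np.linalg.norm); 
    if e[0]<0:e=-e
    print(n,"ctr",P.mean(0).round(4),"yaw",round(np.arctan2(e[1],e[0]),4),[round(np.linalg.norm(P[i]-P[i-1]),3) for i in(0,1)])
    return P.mean(0),np.arctan2(e[1],e[0])
pl=((I[...,2]-I[...,0]>8)|(g<80))&roi
p,y=rect(pl,.01,"plate")
cv=(g>50)&(g<80)&(I[...,2]-I[...,0]<7)&roi; rect(cv,.05,"cover")
print("base_top",p+.075*np.array([np.cos(y),np.sin(y),0]))
# weights fine
hsv=cv2.cvtColor(c["color"],cv2.COLOR_RGB2HSV)
for u,v in [(365,191),(416,202),(426,265)]:
    m=(I[...,2]-I[...,0]>7); q=np.zeros_like(m); q[v-14:v+14,u-14:u+14]=1; ys,xs=np.where(m&q); print(len(xs),xs.mean(),ys.mean(),ray(c,(xs.mean(),ys.mean()),.025).round(4))
E
```

```text
plate ctr [0.5529 0.0607 0.01  ] yaw 0.0211 [np.float64(0.345), np.float64(0.149)]
cover ctr [0.6471 0.057  0.05  ] yaw -0.0176 [np.float64(0.019), np.float64(0.005)]
base_top [0.62789113 0.06230014 0.01      ]
180 365.27222222222224 189.85 [[ 0.6323 -0.1688  0.025 ]]
180 416.78333333333336 201.35555555555555 [[ 0.597  -0.3081  0.025 ]]
186 425.76881720430106 263.9462365591398 [[ 0.4256 -0.3242  0.025 ]]
```

```bash
python3 -c "
from h import *
tool([0.60,0.06,0.30],np.pi/2+0.02)"
```

```text
shift/turn [ 0.5636 -0.3356 -0.0687] 0.443 clock 0.2 j6 -0.2
```

```bash
python3 -m pendant '[[[0.035,-0.021,-0.004],0.05],[[0.07,-0.042,-0.01],0.11],[[0.105,-0.063,-0.015],0.17],[[0.14,-0.084,-0.02],0.22],[[0.175,-0.105,-0.03],0.28],[[0.21,-0.126,-0.04],0.33],[[0.245,-0.147,-0.055],0.39],[[0.28,-0.168,-0.0687],0.443]]' 0.06 30
python3 -c "
from h import *
tool([0.60,0.06,0.30],np.pi/2+0.02)"
```

```text
clock: 0.87
tcp_pos: [0.4195, -0.2179, 0.2992]
ee_rot: [1.0, 0.008, -0.0, -0.0]
contact_force: [0.3, -0.3, 0.1]
opening: 0.704
gripper_force: 0.0
shift/turn [ 0.1851 -0.2749 -0.0007] -0.003 clock 0.87 j6 0.84
```

```bash
python3 -m pendant '[[[0.023,-0.034,0],0],[[0.046,-0.068,0],0],[[0.07,-0.1,0],0],[[0.093,-0.137,0],0],[[0.116,-0.17,0],0],[[0.14,-0.205,0],0],[[0.162,-0.24,0],0],[[0.185,-0.275,0],0]]'
python3 - <<'E'
from h import *
import time
c=cap("wrist"); save(c,"w1.png"); print(np.round(c["T"],3).tolist(),c["fx"]); s=r.get_state(); print(s["tcp_pos"].round(4) if hasattr(s["tcp_pos"],"round") else s["tcp_pos"],s["clock"])
for P in [[.628,.062,.094],[.493,.06,.07]]: print(proj(c,P))
E
```

```text
clock: 1.53
tcp_pos: [0.5986, 0.0599, 0.2986]
ee_rot: [1.0, 0.01, -0.0, 0.0]
contact_force: [1.5, -1.7, 0.6]
opening: 0.704
gripper_force: 0.0
[[0.019, -0.952, -0.306, 0.677], [-1.0, -0.018, -0.007, 0.061], [0.001, 0.306, -0.952, 0.442], [0.0, 0.0, 0.0, 1.0]] 400.2677609619525
[0.6015 0.0665 0.2976] 1.5833
[[313.97964174 166.53816693]]
[[313.74720379 295.70520164]]
```

View pics/w1.png

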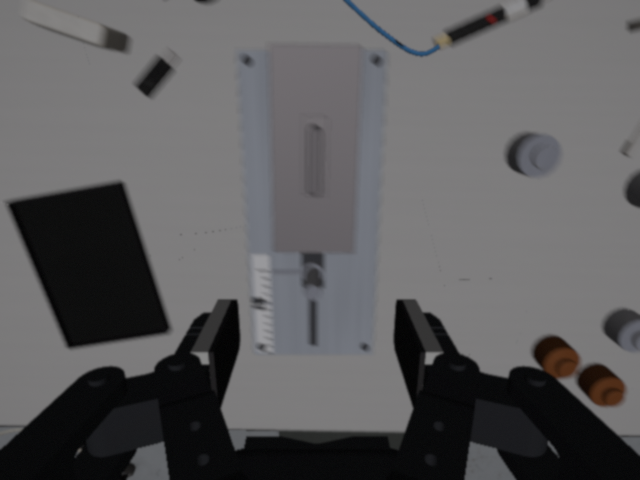

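The wrist view shows the fin at (315,123–195), the cover outline at x 272–358 and y 45–252, the post at (312,272), the pointer at (285,271), and the clip at (258,303). Next I'll take a settled measurement.

```bash
python3 - <<'E'
from h import *
s=r.get_state()
c=cap("wrist"); np.save("w2.npy",c["color"]); I=c["color"].astype(int); g=I.mean(2)
for p in[(290,100),(315,150),(340,230),(365,200),(300,300),(200,200),(312,272),(258,303),(264,290),(285,271)]: print(p,I[p[1],p[0]])
roi=np.zeros(g.shape,bool); roi[35:265,262:372]=1
m=((I[...,2]-I[...,0]<9)&(g>60)&(g<140)&roi).astype(np.uint8); m=cv2.morphologyEx(m,cv2.MORPH_OPEN,np.ones((5,5)))
cn=max(cv2.findContours(m,0,2)[0],key=cv2.contourArea); rc=cv2.minAreaRect(cn); b=cv2.boxPoints(rc); P=ray(c,b,.05)
print(rc,P.round(4).tolist(),P.mean(0).round(4),np.round(s["tcp_pos"],4))
print("fin ends at z .094",ray(c,[(315,123),(315,195)],.094).round(4).tolist())
E
```

```text
(290, 100) [114 110 113]
(315, 150) [105 101 104]
(340, 230) [103 100 102]
(365, 200) [105 102 105]
(300, 300) [113 116 124]
(200, 200) [129 128 128]
(312, 272) [61 61 65]
(258, 303) [123 123 124]
(264, 290) [154 154 157]
(285, 271) [115 118 126]
((316.5, 147.0), (224.0, 109.0), 90.0) [[0.7398, 0.1186, 0.05], [0.742, 0.0223, 0.05], [0.5308, 0.0086, 0.05], [0.5279, 0.1224, 0.05]] [0.6351 0.068  0.05  ] [0.6015 0.0665 0.2976]
fin ends at z .094 [[0.6676, 0.0698, 0.094], [0.6065, 0.0684, 0.094]]
```

```bash
cat > cov.py <<'E'
from h import *
def cover(c,z,box):
    I=c["color"].astype(int); I=cv2.GaussianBlur(c["color"],(5,5),0).astype(int); x0,y0,x1,y1=box
    m=((I[...,0]-I[...,1]>=2)&(I[...,2]-I[...,1]>=1)&(I.mean(2)<125)); q=np.zeros_like(m); q[y0:y1,x0:x1]=1
    m=cv2.morphologyEx((m&q).astype(np.uint8),cv2.MORPH_CLOSE,np.ones((7,7))); m=cv2.morphologyEx(m,cv2.MORPH_OPEN,np.ones((9,9)))
    cn=max(cv2.findContours(m,0,2)[0],key=cv2.contourArea); rc=cv2.minAreaRect(cn); P=ray(c,cv2.boxPoints(rc),z)
    e=max([P[1]-P[0],P[2]-P[1]],key=np.linalg.norm); e=e*np.sign(e[0])
    print("cover",rc,P.mean(0).round(4),"yaw",round(np.arctan2(e[1],e[0]),4),[round(np.linalg.norm(P[i]-P[i-1]),3) for i in(0,1)])
    cv2.imwrite("pics/m.png",m*255)
E
python3 - <<'E'
from cov import *
c=cap("wrist"); cover(c,.05,(250,30,400,270)); print(r.get_state()["tcp_pos"])
save(c,"w3.png",(220,30,420,370),1.7)
tool([0.628,0.062,0.085],np.pi/2+0.02)
E
```

```text
cover ((324.5, 151.0), (210.0, 91.0), 90.0) [0.6303 0.0562 0.05  ] yaw 0.066 [np.float64(0.199), np.float64(0.081)]
[0.59863473 0.06062325 0.29755092]
shift/turn [ 0.0297 -0.0005  0.2125] 0.005 clock 1.68 j6 1.46
```

View pics/w3.png

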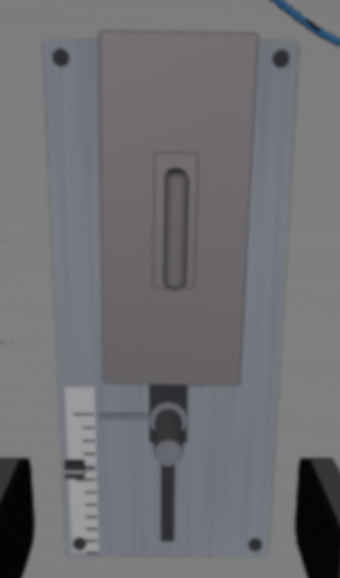

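```bash
python3 - <<'E'
from h import *
c=cap("wrist"); f=lambda u,v:(220+u/1.7,30+v/1.7)
P=lambda n,u,v,z:print(n,ray(c,f(u,v),z)[0].round(4))
P("fin+",176,170,.094);P("fin-",176,288,.094)
for q in[(100,32),(256,34),(103,383),(240,384)]:P("cov",*q,.05)
for q in[(61,58),(281,58),(80,544),(255,545)]:P("screw",*q,.01)
P("post",168,452,.07);P("pointer",98,415,.018);P("clip",75,469,.018)
print(r.get_state()["tcp_pos"])
E
```

```text
fin+ [0.6585 0.0557 0.094 ]
fin- [0.5992 0.0539 0.094 ]
cov [0.7252 0.0967 0.05  ]
cov [0.7262 0.0149 0.05  ]
cov [0.5289 0.0958 0.05  ]
cov [0.5302 0.0119 0.05  ]
screw [0.7157 0.1231 0.01  ]
screw [ 0.7188 -0.0054  0.01  ]
screw [0.3874 0.1166 0.01  ]
screw [ 0.3896 -0.0116  0.01  ]
post [0.4931 0.0552 0.07  ]
pointer [0.4936 0.102  0.018 ]
clip [0.4528 0.1182 0.018 ]
[0.59798443 0.05888502 0.29779992]
```

```bash
python3 -m pendant '[[[0.01,0.002,0.025],0],[[0.02,0.004,0.05],0],[[0.03,0.005,0.08],0],[[0.03,0.005,0.11],0],[[0.03,0.005,0.135],0],[[0.03,0.005,0.155],0],[[0.03,0.005,0.16],0],[[0.03,0.005,0.16],0]]'
python3 - <<'E'
from h import *
c=cap("wrist"); save(c,"w4.png"); tool([.6285,.055,.06],np.pi/2+.02)
E
```

```text
clock: 2.4
tcp_pos: [0.6265, 0.0519, 0.1372]
ee_rot: [1.0, 0.009, -0.002, -0.0]
contact_force: [-0.6, -0.4, -0.0]
opening: 0.704
gripper_force: 0.0
shift/turn [ 0.0008 -0.0029  0.0791] -0.002 clock 2.45 j6 1.46
```

View pics/w4.png

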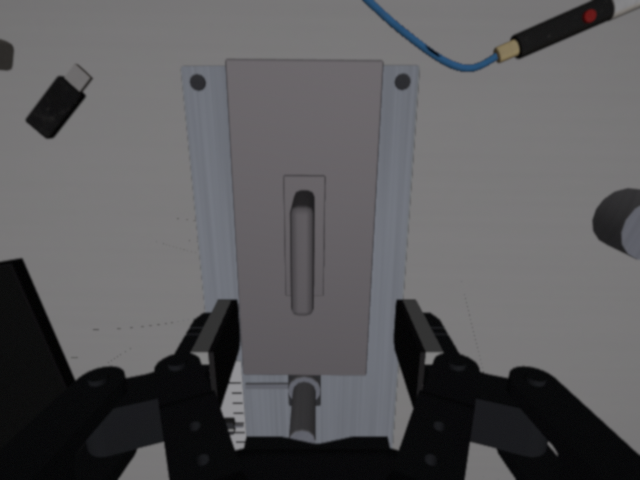

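The fin is at column 303, rows 205–310. The fingers' centre line is at about column 317, so the fin lies slightly left.

```bash
python3 - <<'E'
from h import *
c=cap("wrist"); s=r.get_state()
print(ray(c,[(303,207),(303,312)],.094).round(4),s["tcp_pos"],c["cx"],proj(c,[s["tcp_pos"]]),ray(c,[(317,250)],.094))
E
```

```text
[[0.6601 0.0587 0.094 ]
 [0.6035 0.0583 0.094 ]] [0.62870566 0.05233876 0.14024972] 316.47184403604564 [[314.95801958 312.25727581]] [[0.63821686 0.05159192 0.094     ]]
```

```bash
python3 -m pendant '[[[0.001,-0.003,0.01],0],[[0.002,-0.006,0.025],0],[[0.002,-0.006,0.04],0],[[0.002,-0.006,0.055],0],[[0.002,-0.006,0.068],0],[[0.002,-0.006,0.078],0],[[0.002,-0.006,0.078],0],[[0.002,-0.006,0.078],0]]'
python3 -m pendant '[[[0,0,0],0],[[0,0,0],0],[[0,0,0],0],[[0,0,0],0],[[0,0,0],0],[[0,0,0],0],[[0,0,0],0],[[0,0,0],0]]' 0 50
python3 -m pendant '[[[0,0,-0.005],0],[[0,0,-0.015],0],[[0,0,-0.03],0],[[0,0,-0.045],0],[[0,0,-0.06],0],[[0,0,-0.075],0],[[0,0,-0.08],0],[[0,0,-0.08],0]]'
python3 -c "
from h import *
tool([.46,-.105,.12])"
```

```text
clock: 3.17
tcp_pos: [0.6302, 0.0595, 0.061]
ee_rot: [1.0, 0.01, 0.0, 0.0]
contact_force: [0.5, -0.2, 0.5]
opening: 0.7
gripper_force: 0.0
clock: 3.83
tcp_pos: [0.6306, 0.0594, 0.0616]
ee_rot: [1.0, 0.01, 0.001, 0.0]
contact_force: [-0.5, 0.2, 5.2]
opening: 0.134
gripper_force: 50.0
clock: 4.5
tcp_pos: [0.631, 0.0593, 0.1427]
ee_rot: [1.0, 0.01, 0.002, 0.0]
contact_force: [0.4, 0.2, -1.9]
opening: 0.133
gripper_force: 49.1
shift/turn [-0.1743  0.1609  0.0222] clock 4.5 j6 1.47
```

```bash
python3 -m pendant '[[[-0.012,0.02,0],0],[[-0.035,0.045,0],0],[[-0.06,0.07,0],0],[[-0.09,0.1,0],0],[[-0.12,0.13,0],0],[[-0.15,0.15,0],0],[[-0.17,0.16,0],0],[[-0.174,0.161,0],0]]'
python3 -m pendant '[[[0,0,0.01],0],[[0,0,0.03],0],[[0,0,0.05],0],[[0,0,0.065],0],[[0,0,0.075],0],[[0,0,0.083],0],[[0,0,0.087],0],[[0,0,0.088],0]]'
python3 -m pendant '[[[0,0,0.001],0],[[0,0,0.002],0],[[0,0,0.002],0],[[0,0,0.002],0],[[0,0,0.002],0],[[0,0,0.002],0],[[0,0,0.002],0],[[0,0,0.002],0]]'
```

```text
clock: 5.17
tcp_pos: [0.4551, -0.1061, 0.1396]
ee_rot: [1.0, 0.008, -0.002, -0.0]
contact_force: [-0.5, 0.4, -1.5]
opening: 0.13
gripper_force: 49.1
clock: 5.83
tcp_pos: [0.4595, -0.1044, 0.0519]
ee_rot: [1.0, 0.01, -0.0, -0.0]
contact_force: [0.2, 0.3, -1.1]
opening: 0.135
gripper_force: 49.2
clock: 6.5
tcp_pos: [0.4599, -0.105, 0.0516]
ee_rot: [1.0, 0.01, 0.001, 0.0]
contact_force: [-0.5, 2.7, 6.1]
opening: 0.134
gripper_force: 50.3
```

Contact with the bench. Release, rise, and head for the nearest weight.

```bash
python3 -m pendant '[[[0,0,0],0],[[0,0,0],0],[[0,0,0],0],[[0,0,0],0],[[0,0,-0.03],0],[[0,0,-0.07],0],[[0,0,-0.11],0],[[0,0,-0.15],0]]' 0.05
python3 -m pendant '[[[0.02,0.008,0],0],[[0.05,0.016,0],0],[[0.085,0.025,0],0],[[0.12,0.035,0],0],[[0.14,0.045,0],0],[[0.155,0.055,0],0],[[0.16,0.06,0],0],[[0.16,0.06,0],0]]' 0.07
python3 - <<'E'
from h import *
c=cap("wrist"); save(c,"w5.png"); s=r.get_state(); print(s["tcp_pos"],proj(c,[[.6323,-.1688,.036],[.597,-.308,.036]]))
E
```

```text
clock: 7.17
tcp_pos: [0.4586, -0.1049, 0.2021]
ee_rot: [1.0, 0.01, -0.001, -0.0]
contact_force: [0.7, -0.2, 1.1]
opening: 0.585
gripper_force: 0.0
clock: 7.83
tcp_pos: [0.6209, -0.1629, 0.1997]
ee_rot: [1.0, 0.01, -0.0, -0.0]
contact_force: [-0.1, -0.2, -0.0]
opening: 0.821
gripper_force: 0.0
[ 0.61990779 -0.16209806  0.19994342] [[323.59443977 197.0930335 ]
 [494.40697143 242.93934609]]
```

View pics/w5.png

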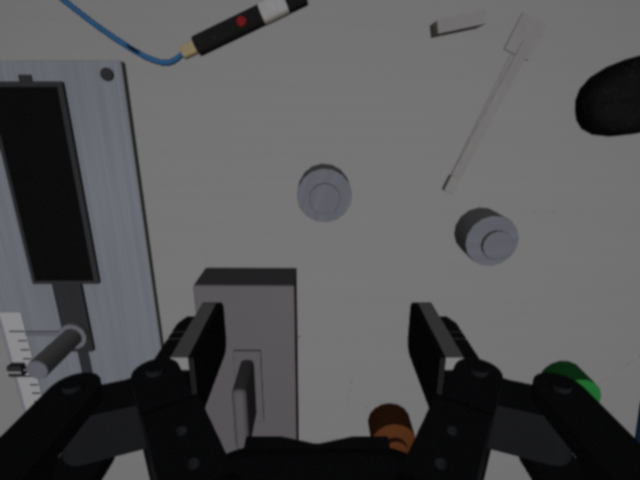

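The cover stands upright on the right. Weight A's knob is at (324,200), weight B's at (498,246). The deck's right edge runs from (63,83) to (98,280).

```bash
python3 - <<'E'
from h import *
c=cap("wrist"); s=r.get_state()
print("A,B",ray(c,[(324,200),(498,246)],.042).round(4).tolist()); print("deck R edge",ray(c,[(63,83),(98,280)],.015).round(4).tolist(), "post",ray(c,(42,367),.07).round(4))
I=cv2.cvtColor(c["color"],cv2.COLOR_RGB2GRAY); print(np.round(s["tcp_pos"],4))
print(cv2.HoughCircles(I[160:280,280:540],cv2.HOUGH_GRADIENT,1,60,param1=60,param2=14,minRadius=12,maxRadius=40))
a=ray(c,(324,200),.042)[0]; tool([a[0],a[1],.1],np.pi/2+.02)
E
```

```text
A,B [[0.6302, -0.1681, 0.042], [0.5954, -0.3076, 0.042]]
deck R edge [[0.7119, 0.0334, 0.015], [0.5475, 0.031, 0.015]] post [[0.4959 0.0549 0.07  ]]
[ 0.6194 -0.1616  0.2002]
[[[ 45.5  32.5  27.3]
  [209.5  72.5  30.8]]]
shift/turn [0.0109 0.0068 0.1002] -0.001 clock 7.93 j6 1.12
```

```bash
python3 -m pendant '[[[0.006,0.004,0.03],0],[[0.011,0.007,0.06],0],[[0.011,0.007,0.095],0],[[0.011,0.007,0.13],0],[[0.011,0.007,0.16],0],[[0.011,0.007,0.182],0],[[0.011,0.007,0.193],0],[[0.011,0.007,0.193],0]]' 0.075
python3 -m pendant '[[[0,0,0],0],[[0,0,0],0],[[0,0,0],0],[[0,0,0],0],[[0,0,0],0],[[0,0,0],0],[[0,0,0],0],[[0,0,0],0]]' 0 35
python3 -m pendant '[[[0,0,-0.01],0],[[0,0,-0.03],0],[[0,0,-0.06],0],[[0,0,-0.09],0],[[0,0,-0.12],0],[[0,0,-0.14],0],[[0,0,-0.15],0],[[0,0,-0.15],0]]'
python3 -c "
from h import *
y=.019;u=np.array([np.cos(y),np.sin(y)])
tool([*(np.array([.629,.060])+.052*u),.12])"
```

```text
clock: 8.6
tcp_pos: [0.6289, -0.1673, 0.0054]
ee_rot: [1.0, 0.01, -0.003, -0.001]
contact_force: [0.1, -0.4, 0.5]
opening: 0.877
gripper_force: 0.0
clock: 9.27
tcp_pos: [0.633, -0.1691, 0.0104]
ee_rot: [1.0, 0.01, 0.002, 0.001]
contact_force: [-1.1, 1.4, 7.8]
opening: 0.499
gripper_force: 36.2
clock: 9.93
tcp_pos: [0.6329, -0.1692, 0.1613]
ee_rot: [1.0, 0.01, 0.003, 0.001]
contact_force: [-0.1, 0.4, -2.8]
opening: 0.501
gripper_force: 36.2
shift/turn [ 0.0525 -0.2293  0.041 ] clock 9.93 j6 1.12
```

```bash
python3 -m pendant '[[[0.005,-0.018,0],0],[[0.012,-0.052,0],0],[[0.02,-0.088,0],0],[[0.028,-0.125,0],0],[[0.038,-0.165,0],0],[[0.046,-0.2,0],0],[[0.052,-0.222,0],0],[[0.0525,-0.229,0],0]]'
python3 -m pendant '[[[0,0,0.0],0],[[0,0,0.02],0],[[0,0,0.045],0],[[0,0,0.07],0],[[0,0,0.09],0],[[0,0,0.105],0],[[0,0,0.115],0],[[0,0,0.115],0]]'
python3 - <<'E'
from h import *
y=.019;u=np.array([np.cos(y),np.sin(y)])
tool([*(np.array([.629,.060])+.052*u),.025])
c=cap("wrist"); save(c,"w6.png")
E
```

```text
clock: 10.6
tcp_pos: [0.6786, 0.0661, 0.1551]
ee_rot: [1.0, 0.012, -0.002, -0.001]
contact_force: [0.6, 0.2, -3.2]
opening: 0.501
gripper_force: 36.4
clock: 11.27
tcp_pos: [0.677, 0.0598, 0.0391]
ee_rot: [1.0, 0.009, -0.003, -0.0]
contact_force: [-0.2, -0.2, -4.0]
opening: 0.502
gripper_force: 36.4
shift/turn [ 0.0041 -0.0012  0.0141] clock 11.27 j6 1.48
```

View pics/w6.png

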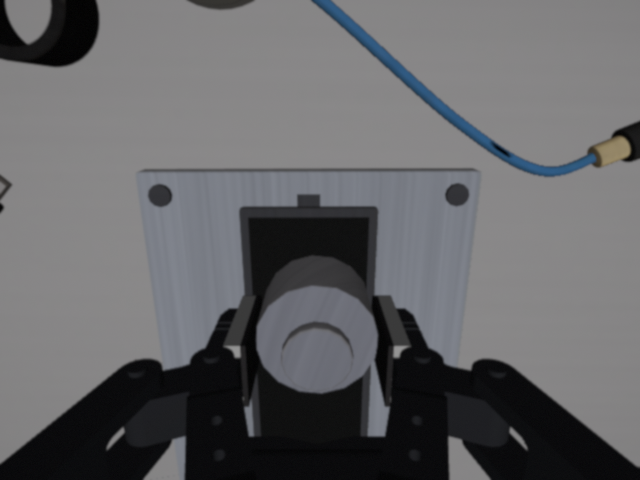

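The weight is held at (317,330) over the deck. The deck's far edge spans columns 241–377 at row 212.

```bash
python3 - <<'E'
from h import *
c=cap("wrist"); print(ray(c,[(241,210),(377,210),(309,210),(261,435),(368,435)],.015).round(4).tolist(),"knob",ray(c,(317,353),.042+.0385-.009).round(4)); tool([.681,.061,.025])
E
```

```text
[[0.7133, 0.093, 0.015], [0.7143, 0.0339, 0.015], [0.7138, 0.0635, 0.015], [0.5909, 0.0874, 0.015], [0.5918, 0.0308, 0.015]] knob [[0.6803 0.0595 0.0715]]
shift/turn [ 0.0017 -0.0007  0.0175] clock 11.37 j6 1.48
```

```bash
python3 -m pendant '[[[0,-0.003,0.004],0],[[0,-0.003,0.008],0],[[0,-0.003,0.011],0],[[0,-0.003,0.013],0],[[0,-0.003,0.014],0],[[0,-0.003,0.0145],0],[[0,-0.003,0.015],0],[[0,-0.003,0.015],0]]'
python3 -m pendant '[[[0,0,0.0005],0],[[0,0,0.001],0],[[0,0,0.0015],0],[[0,0,0.0015],0],[[0,0,0.0015],0],[[0,0,0.0015],0],[[0,0,0.0015],0],[[0,0,0.0015],0]]'
```

```text
clock: 12.03
tcp_pos: [0.6795, 0.0644, 0.0278]
ee_rot: [1.0, 0.01, 0.0, 0.0]
contact_force: [-0.4, 0.8, -2.1]
opening: 0.498
gripper_force: 36.4
clock: 12.7
tcp_pos: [0.6795, 0.0643, 0.0263]
ee_rot: [1.0, 0.01, 0.0, -0.0]
contact_force: [0.8, -0.3, -2.9]
opening: 0.499
gripper_force: 36.4
```

```bash
python3 -m pendant '[[[0,0,0.0005],0],[[0,0,0.001],0],[[0,0,0.0015],0],[[0,0,0.002],0],[[0,0,0.002],0],[[0,0,0.002],0],[[0,0,0.002],0],[[0,0,0.002],0]]'
```

```text
clock: 13.37
tcp_pos: [0.6795, 0.0643, 0.0254]
ee_rot: [1.0, 0.01, 0.0, 0.0]
contact_force: [-3.3, -0.8, 6.2]
opening: 0.501
gripper_force: 37.2
```

```bash
python3 -m pendant '[[[0,0,0],0],[[0,0,0],0],[[0,0,0],0],[[0,0,0],0],[[0,0,-0.03],0],[[0,0,-0.07],0],[[0,0,-0.11],0],[[0,0,-0.15],0]]' 0.075
python3 -m pendant '[[[-0.01,0.04,0],0],[[-0.02,0.08,0],0],[[-0.03,0.12,0],0],[[-0.04,0.16,0],0],[[-0.05,0.2,0],0],[[-0.06,0.24,0],0],[[-0.07,0.28,0],0],[[-0.08,0.32,0],0]]'
python3 -m pendant '[[[-0.005,0.025,0.02],0],[[-0.01,0.042,0.04],0],[[-0.012,0.05,0.05],0],[[-0.012,0.05,0.05],0],[[-0.012,0.05,0.05],0],[[-0.012,0.05,0.05],0],[[-0.012,0.05,0.05],0],[[-0.012,0.05,0.05],0]]'
python3 - <<'E'
from h import *
c=cap("wrist"); s=r.get_state(); I=cv2.cvtColor(c["color"],cv2.COLOR_RGB2GRAY)
save(c,"w7.png",(120,0,520,400),1.2)
h=cv2.HoughCircles(I[100:300,200:440],cv2.HOUGH_GRADIENT,1,60,param1=60,param2=14,minRadius=12,maxRadius=50); print(h,s["tcp_pos"])
E
```

```text
clock: 14.03
tcp_pos: [0.6791, 0.0643, 0.1754]
ee_rot: [1.0, 0.01, -0.001, -0.0]
contact_force: [1.0, -0.7, -0.1]
opening: 0.883
gripper_force: 0.0
clock: 14.7
tcp_pos: [0.6051, -0.259, 0.1743]
ee_rot: [1.0, 0.01, 0.0, 0.0]
contact_force: [0.5, -0.3, -0.1]
opening: 0.875
gripper_force: 0.0
clock: 15.37
tcp_pos: [0.5959, -0.3063, 0.1257]
ee_rot: [1.0, 0.011, 0.001, 0.001]
contact_force: [0.0, 0.7, 0.1]
opening: 0.878
gripper_force: 0.0
[[[119.5 136.5  33.3]]] [ 0.59575897 -0.30640211  0.12551344]
```

View pics/w7.png

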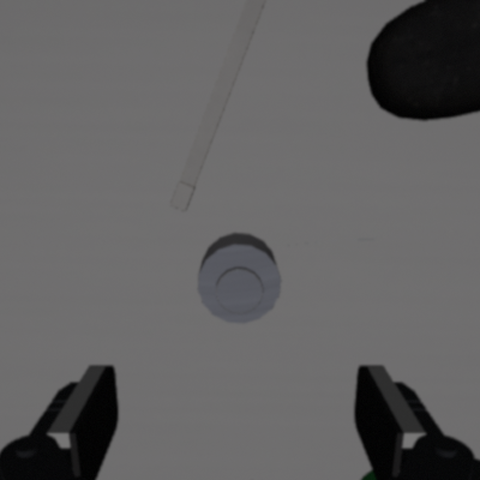

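Weight B is centred at about px (319,241), between the open fingers. Grip and carry it to the deck middle.

```bash
python3 -m pendant '[[[0,0.001,0.02],0],[[0,0.001,0.045],0],[[0,0.001,0.07],0],[[0,0.001,0.09],0],[[0,0.001,0.105],0],[[0,0.001,0.114],0],[[0,0.001,0.117],0],[[0,0.001,0.117],0]]'
python3 -m pendant '[[[0,0,0],0],[[0,0,0],0],[[0,0,0],0],[[0,0,0],0],[[0,0,0],0],[[0,0,0],0],[[0,0,0],0],[[0,0,0],0]]' 0 35
python3 -m pendant '[[[0,0,-0.01],0],[[0,0,-0.03],0],[[0,0,-0.06],0],[[0,0,-0.09],0],[[0,0,-0.12],0],[[0,0,-0.14],0],[[0,0,-0.15],0],[[0,0,-0.15],0]]'
python3 -m pendant '[[[0.004,-0.02,0],0],[[0.008,-0.055,0],0],[[0.012,-0.095,0],0],[[0.016,-0.135,0],0],[[0.02,-0.175,0],0],[[0.024,-0.215,0],0],[[0.029,-0.255,0],0],[[0.033,-0.29,0],0]]'
python3 -m pendant '[[[0.004,-0.035,0],0],[[0.006,-0.06,0],0],[[0.007,-0.073,0],0],[[0.007,-0.077,0],0],[[0.007,-0.077,0.01],0],[[0.007,-0.077,0.03],0],[[0.007,-0.077,0.04],0],[[0.007,-0.077,0.04],0]]'
python3 - <<'E'
from h import *
tool([.629,.0615,.025],np.pi/2+.02); print(r.get_state()["tcp_pos"])
E
```

```text
clock: 16.08
tcp_pos: [0.5949, -0.308, 0.0071]
ee_rot: [1.0, 0.01, -0.0, -0.0]
contact_force: [-0.4, 0.5, 0.8]
opening: 0.878
gripper_force: 0.0
clock: 16.75
tcp_pos: [0.5957, -0.309, 0.009]
ee_rot: [1.0, 0.01, 0.001, 0.001]
contact_force: [0.1, -0.2, 6.0]
opening: 0.505
gripper_force: 36.2
clock: 17.42
tcp_pos: [0.5959, -0.3092, 0.1605]
ee_rot: [1.0, 0.01, 0.002, 0.002]
contact_force: [0.4, 0.6, -1.1]
opening: 0.5
gripper_force: 35.9
clock: 18.08
tcp_pos: [0.6205, -0.0149, 0.1549]
ee_rot: [1.0, 0.01, -0.002, -0.001]
contact_force: [-0.3, 0.2, -1.1]
opening: 0.502
gripper_force: 36.0
clock: 18.75
tcp_pos: [0.625, 0.0576, 0.1132]
ee_rot: [1.0, 0.009, -0.004, -0.0]
contact_force: [-0.5, -0.1, -2.0]
opening: 0.501
gripper_force: 36.1
shift/turn [ 0.0047 -0.0038  0.0882] -0.002 clock 18.75 j6 1.47
[0.62501789 0.0575958  0.1132405 ]
```

```bash
python3 -m pendant '[[[0.001,-0.001,0.015],0],[[0.002,-0.002,0.035],0],[[0.002,-0.003,0.055],0],[[0.002,-0.003,0.07],0],[[0.002,-0.003,0.078],0],[[0.002,-0.003,0.082],0],[[0.002,-0.003,0.083],0],[[0.002,-0.003,0.083],0]]'
python3 - <<'E'
from h import *
tool([.629,.0615,.025],np.pi/2+.02)
c=cap("wrist"); save(c,"w8.png")
E
```

```text
clock: 19.42
tcp_pos: [0.63, 0.0618, 0.0349]
ee_rot: [1.0, 0.01, 0.0, 0.0]
contact_force: [-0.4, 0.6, -1.8]
opening: 0.501
gripper_force: 36.1
shift/turn [-0.001   0.0003  0.0099] -0.001 clock 19.42 j6 1.47
```

View pics/w8.png

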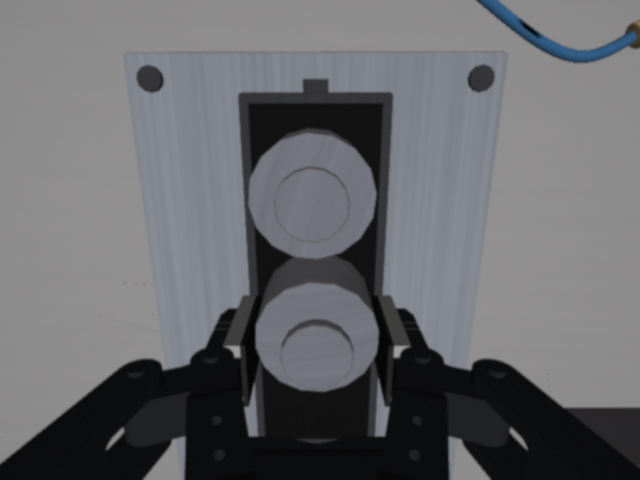

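Weight A stands centred on the deck at (312,200), and B is held behind it at (317,335), also centred. Lower it.

```bash
python3 -m pendant '[[[-0.001,0,0.003],0],[[-0.001,0,0.006],0],[[-0.001,0,0.008],0],[[-0.001,0,0.009],0],[[-0.001,0,0.0095],0],[[-0.001,0,0.01],0],[[-0.001,0,0.01],0],[[-0.001,0,0.01],0]]'
python3 -m pendant '[[[0,0,0.0005],0],[[0,0,0.001],0],[[0,0,0.0015],0],[[0,0,0.0015],0],[[0,0,0.0015],0],[[0,0,0.0015],0],[[0,0,0.0015],0],[[0,0,0.0015],0]]'
```

```text
clock: 20.13
tcp_pos: [0.6285, 0.0624, 0.0243]
ee_rot: [1.0, 0.01, 0.0, 0.0]
contact_force: [-0.0, -1.0, -3.1]
opening: 0.501
gripper_force: 36.1
clock: 20.8
tcp_pos: [0.6287, 0.0624, 0.024]
ee_rot: [1.0, 0.01, 0.0, 0.0]
contact_force: [-2.6, -0.1, 6.6]
opening: 0.502
gripper_force: 36.9
```

```bash
python3 -m pendant '[[[0,0,0],0],[[0,0,0],0],[[0,0,0],0],[[0,0,0],0],[[0,0,-0.03],0],[[0,0,-0.07],0],[[0,0,-0.11],0],[[0,0,-0.15],0]]' 0.064
python3 -m pendant '[[[-0.018,0.033,0],0],[[-0.036,0.066,0],0],[[-0.054,0.1,0],0],[[-0.073,0.133,0],0],[[-0.091,0.166,0],0],[[-0.11,0.2,0],0],[[-0.128,0.233,0],0],[[-0.147,0.266,0],0]]'
python3 -m pendant '[[[-0.018,0.033,0],0],[[-0.036,0.066,0],0],[[-0.05,0.09,0],0],[[-0.06,0.108,0],0],[[-0.064,0.116,0.02],0],[[-0.064,0.116,0.03],0],[[-0.064,0.116,0.03],0],[[-0.064,0.116,0.03],0]]'
python3 - <<'E'
from h import *
c=cap("wrist"); s=r.get_state(); print(s["tcp_pos"],proj(c,[[.4256,-.3242,.042]])); save(c,"w9.png",(80,50,560,450),1.2)
E
```

```text
clock: 21.47
tcp_pos: [0.628, 0.0624, 0.1739]
ee_rot: [1.0, 0.01, -0.001, -0.0]
contact_force: [0.7, 0.2, 0.2]
opening: 0.751
gripper_force: 0.0
clock: 22.13
tcp_pos: [0.4858, -0.2079, 0.1728]
ee_rot: [1.0, 0.01, 0.0, 0.0]
contact_force: [0.0, 0.5, 0.6]
opening: 0.745
gripper_force: 0.0
clock: 22.8
tcp_pos: [0.4248, -0.3225, 0.1419]
ee_rot: [1.0, 0.01, -0.001, -0.001]
contact_force: [-0.2, 1.5, -0.4]
opening: 0.747
gripper_force: 0.0
[ 0.42539731 -0.32278173  0.14270962] [[318.73767982 234.80002754]]
```

View pics/w9.png

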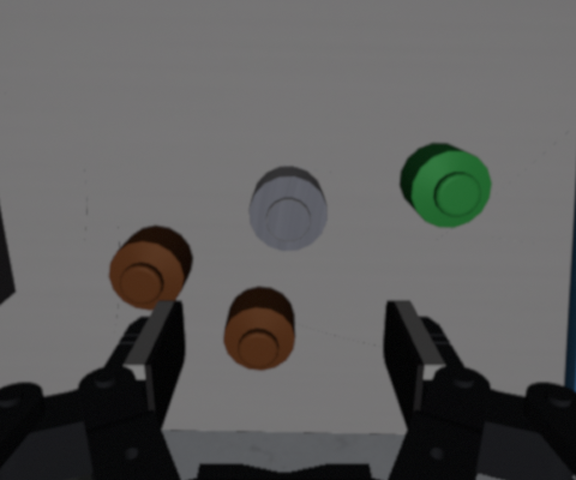

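Grey weight C is at px (320,232), with brown ones left and behind and the green one right. I'll turn the fingers diagonally for clearance before descending.

```bash
python3 -m pendant '[[[0.001,0.002,0],0.12],[[0.001,0.002,0.01],0.24],[[0.001,0.002,0.02],0.36],[[0.001,0.002,0.03],0.48],[[0.001,0.002,0.04],0.6],[[0.001,0.002,0.06],0.6],[[0.001,0.002,0.08],0.6],[[0.001,0.002,0.09],0.6]]'
python3 -m pendant '[[[0,0,0.015],0],[[0,0,0.028],0],[[0,0,0.038],0],[[0,0,0.043],0],[[0,0,0.043],0],[[0,0,0.043],0],[[0,0,0.043],0],[[0,0,0.043],0]]'
python3 -m pendant '[[[0,0,0],0],[[0,0,0],0],[[0,0,0],0],[[0,0,0],0],[[0,0,0],0],[[0,0,0],0],[[0,0,0],0],[[0,0,0],0]]' 0 35
python3 -m pendant '[[[0,0,-0.01],0],[[0,0,-0.03],0],[[0,0,-0.06],0],[[0,0,-0.09],-0.12],[[0,0,-0.12],-0.24],[[0,0,-0.15],-0.36],[[0,0,-0.16],-0.48],[[0,0,-0.16],-0.6]]'
python3 -c "
from h import *
y=.02;u=np.array([np.cos(y),np.sin(y)])
tool([*(np.array([.6285,.0618])-.052*u),.025],np.pi/2+.02)"
```

```text
clock: 23.52
tcp_pos: [0.4264, -0.3243, 0.0517]
ee_rot: [0.958, -0.285, -0.001, -0.0]
contact_force: [-0.1, 0.6, -1.0]
opening: 0.746
gripper_force: 0.0
clock: 24.18
tcp_pos: [0.4266, -0.3262, 0.0106]
ee_rot: [0.958, -0.286, 0.001, 0.0]
contact_force: [0.3, -0.5, 0.7]
opening: 0.743
gripper_force: 0.0
clock: 24.85
tcp_pos: [0.4264, -0.3261, 0.0106]
ee_rot: [0.958, -0.286, 0.001, 0.0]
contact_force: [-0.9, 1.7, 5.4]
opening: 0.5
gripper_force: 35.1
clock: 25.52
tcp_pos: [0.4274, -0.3272, 0.1741]
ee_rot: [1.0, 0.013, 0.002, 0.003]
contact_force: [-0.1, -0.6, -1.9]
opening: 0.498
gripper_force: 36.2
shift/turn [ 0.1584 -0.3848  0.1477] 0.006 clock 25.52 j6 0.68
```

```bash
python3 -m pendant '[[[0.006,-0.015,0],0],[[0.018,-0.045,0],0],[[0.033,-0.08,0],0],[[0.048,-0.117,0],0],[[0.063,-0.154,0],0],[[0.078,-0.191,0],0],[[0.093,-0.228,0],0],[[0.108,-0.263,0],0]]'
python3 -m pendant '[[[0.014,-0.034,0],0],[[0.027,-0.066,0],0],[[0.038,-0.093,0],0],[[0.046,-0.112,0],0],[[0.05,-0.12,0.02],0],[[0.05,-0.121,0.04],0],[[0.05,-0.121,0.06],0],[[0.05,-0.121,0.07],0]]'
python3 -m pendant '[[[0,0,0.015],0],[[0,0,0.03],0],[[0,0,0.045],0],[[0,0,0.055],0],[[0,0,0.06],0],[[0,0,0.062],0],[[0,0,0.062],0],[[0,0,0.062],0]]'
python3 -c "
from h import *
y=.02;u=np.array([np.cos(y),np.sin(y)])
tool([*(np.array([.6285,.0618])-.052*u),.026],np.pi/2+.02)"
```

```text
clock: 26.18
tcp_pos: [0.5288, -0.0584, 0.1702]
ee_rot: [1.0, 0.01, -0.0, -0.0]
contact_force: [0.3, -1.4, -0.9]
opening: 0.497
gripper_force: 36.2
clock: 26.85
tcp_pos: [0.5747, 0.0619, 0.0975]
ee_rot: [1.0, 0.01, -0.002, -0.0]
contact_force: [-0.1, 0.3, -2.7]
opening: 0.501
gripper_force: 36.2
clock: 27.52
tcp_pos: [0.5771, 0.0612, 0.0385]
ee_rot: [1.0, 0.01, 0.001, 0.0]
contact_force: [-0.5, 0.2, -1.6]
opening: 0.499
gripper_force: 36.2
shift/turn [-0.0006  0.0004  0.0125] -0.0 clock 27.52 j6 1.46
```

```bash
python3 -m pendant '[[[-0.001,0,0.003],0],[[-0.001,0,0.006],0],[[-0.001,0,0.009],0],[[-0.001,0,0.011],0],[[-0.001,0,0.012],0],[[-0.001,0,0.0125],0],[[-0.001,0,0.013],0],[[-0.001,0,0.0135],0]]'
python3 -m pendant '[[[0,0,0.0005],0],[[0,0,0.001],0],[[0,0,0.001],0],[[0,0,0.001],0],[[0,0,0.001],0],[[0,0,0.001],0],[[0,0,0.001],0],[[0,0,0.001],0]]'
```

```text
clock: 28.18
tcp_pos: [0.5753, 0.0613, 0.0255]
ee_rot: [1.0, 0.01, -0.0, 0.0]
contact_force: [-6.7, 0.4, 13.1]
opening: 0.5
gripper_force: 37.4
clock: 28.85
tcp_pos: [0.5753, 0.0613, 0.0255]
ee_rot: [1.0, 0.01, 0.0, 0.0]
contact_force: [-7.7, 0.8, 15.7]
opening: 0.507
gripper_force: 38.0
```

```bash
python3 -m pendant '[[[0,0,-0.001],0],[[0,0,-0.001],0],[[0,0,-0.001],0],[[0,0,-0.001],0],[[0,0,-0.03],0],[[0,0,-0.07],0],[[0,0,-0.11],0],[[0,0,-0.15],0]]' 0.064
python3 -m pendant '[[[-0.01,0,-0.01],0],[[-0.025,0,-0.02],0],[[-0.04,0.0,-0.03],0],[[-0.055,0,-0.03],0],[[-0.065,0.0,-0.03],0],[[-0.075,0.0,-0.03],0],[[-0.08,0,-0.03],0],[[-0.08,0,-0.03],0]]'
python3 - <<'E'
from h import *
c=cap("wrist"); save(c,"w10.png"); s=r.get_state(); print(s["tcp_pos"])
E
```

```text
clock: 29.52
tcp_pos: [0.575, 0.0613, 0.1743]
ee_rot: [1.0, 0.01, -0.001, -0.0]
contact_force: [0.7, -0.3, 0.7]
opening: 0.746
gripper_force: 0.0
clock: 30.18
tcp_pos: [0.4945, 0.0598, 0.2029]
ee_rot: [1.0, 0.01, -0.001, -0.0]
contact_force: [0.2, 0.3, 0.1]
opening: 0.745
gripper_force: 0.0
[0.49530134 0.05970226 0.20297485]
```

View pics/w10.png

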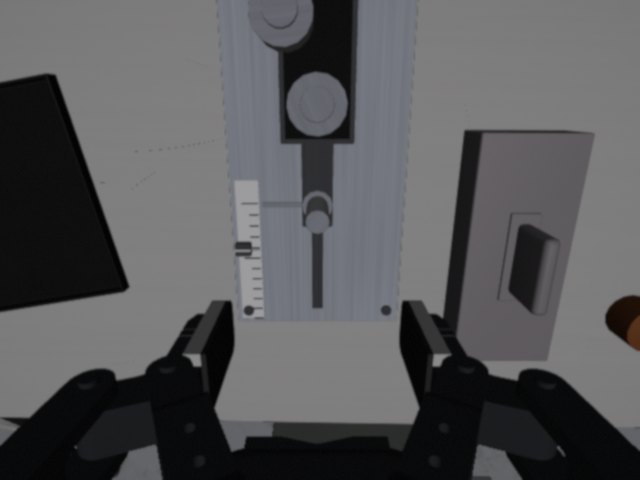

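The last placed weight stands properly at (317,104), but the middle one at (281,12) has been knocked left. Check where it is and go above it.

```bash
python3 - <<'E'
from h import *
c=cap("wrist")
print(ray(c,[(281,12),(317,104)],.057).round(4).tolist(),"if on plate",ray(c,(281,12),.052).round(4))
print("body B left/right edge z.045",ray(c,[(249,10),(314,10)],.045).round(4).tolist())
print("post top",ray(c,(317,222),.07).round(4),"ptr",ray(c,(262,204),.018).round(4),"clip",ray(c,[(243,248)],.018).round(4))
tool([.55,.065,.2])
E
```

```text
[[0.6314, 0.0846, 0.057], [0.5756, 0.0603, 0.057]] if on plate [[0.6324 0.085  0.052 ]]
body B left/right edge z.045 [[0.6345, 0.1069, 0.045], [0.6354, 0.0635, 0.045]]
post top [[0.4953 0.0588 0.07  ]] ptr [[0.4953 0.1049 0.018 ]] clip [[0.4558 0.1222 0.018 ]]
shift/turn [ 0.0543 -0.0043  0.003 ] clock 30.28 j6 1.45
```

```bash
python3 -m pendant '[[[0.015,-0.003,0],0],[[0.035,-0.006,0],0],[[0.06,-0.01,0],0],[[0.085,-0.014,0],0],[[0.108,-0.018,0.01],0],[[0.125,-0.021,0.03],0],[[0.136,-0.022,0.05],0],[[0.137,-0.022,0.06],0]]' 0.075
python3 - <<'E'
from h import *
c=cap("wrist"); c=cap("wrist"); I=cv2.cvtColor(c["color"],cv2.COLOR_RGB2GRAY)
h=cv2.HoughCircles(cv2.convertScaleAbs(I[40:340,200:440],alpha=2),cv2.HOUGH_GRADIENT,1,50,param1=80,param2=22,minRadius=22,maxRadius=75)
for x,y,q in h[0]: print(x+200,y+40,q,ray(c,(x+200,y+40),.045)[0].round(4),ray(c,(x+200,y+40),.057)[0].round(4))
print(proj(c,[.632,.0848,.057])); tool([.632,.0848,.0255],np.pi/2+.02)
E
```

```text
clock: 30.95
tcp_pos: [0.6332, 0.0845, 0.1397]
ee_rot: [1.0, 0.01, -0.001, -0.0]
contact_force: [-0.9, 0.0, -0.3]
opening: 0.878
gripper_force: 0.0
352.5 161.5 37.4 [0.6789 0.0639 0.045 ] [0.6805 0.065  0.057 ]
313.5 235.5 34.1 [0.633  0.0859 0.045 ] [0.637  0.0859 0.057 ]
347.5 303.5 30.7 [0.5865 0.0628 0.045 ] [0.5928 0.0639 0.057 ]
[[315.14458915 243.51721292]]
shift/turn [ 0.0021 -0.0004  0.1144] -0.0 clock 31.05 j6 1.51
```

```bash
python3 -m pendant '[[[0,-0.0005,0.02],0],[[0,-0.0005,0.045],0],[[0,-0.0005,0.07],0],[[0,-0.0005,0.09],0],[[0,-0.0005,0.103],0],[[0,-0.0005,0.11],0],[[0,-0.0005,0.113],0],[[0,-0.0005,0.113],0]]'
python3 -m pendant '[[[0,0,0],0],[[0,0,0],0],[[0,0,0],0],[[0,0,0],0],[[0,0,0],0],[[0,0,0],0],[[0,0,0],0],[[0,0,0],0]]' 0 35
python3 -m pendant '[[[0,0,-0.004],0],[[0,0,-0.009],0],[[0,0.004,-0.012],0],[[0,0.01,-0.012],0],[[0,0.016,-0.012],0],[[0,0.021,-0.012],0],[[0,0.023,-0.012],0],[[0,0.023,-0.012],0]]'
python3 -m pendant '[[[0,0,0.003],0],[[0,0,0.006],0],[[0,0,0.008],0],[[0,0,0.01],0],[[0,0,0.011],0],[[0,0,0.012],0],[[0,0,0.0125],0],[[0,0,0.0125],0]]'
```

```text
clock: 31.72
tcp_pos: [0.6321, 0.0848, 0.0309]
ee_rot: [1.0, 0.01, 0.0, 0.0]
contact_force: [0.3, 0.8, 0.4]
opening: 0.876
gripper_force: 0.0
clock: 32.38
tcp_pos: [0.6329, 0.085, 0.032]
ee_rot: [1.0, 0.01, 0.001, -0.0]
contact_force: [-1.6, 0.5, 5.0]
opening: 0.498
gripper_force: 35.1
clock: 33.05
tcp_pos: [0.6323, 0.0609, 0.042]
ee_rot: [1.0, 0.009, -0.0, 0.0]
contact_force: [0.2, -0.8, -1.3]
opening: 0.495
gripper_force: 35.7
clock: 33.72
tcp_pos: [0.6322, 0.0622, 0.0319]
ee_rot: [1.0, 0.01, 0.0, 0.0]
contact_force: [-6.4, -0.5, 14.4]
opening: 0.496
gripper_force: 37.3
```

```bash
python3 -m pendant '[[[0,0,-0.001],0],[[0,0,-0.001],0],[[0,0,-0.001],0],[[0,0,-0.001],0],[[0,0,-0.03],0],[[0,0,-0.07],0],[[0,0,-0.11],0],[[0,0,-0.14],0]]' 0.064
python3 -m pendant '[[[-0.015,0,-0.01],0],[[-0.04,0,-0.02],0],[[-0.065,0,-0.03],0],[[-0.09,0,-0.03],0],[[-0.113,0.0,-0.03],0],[[-0.13,0.0,-0.03],0],[[-0.137,0,-0.03],0],[[-0.137,0,-0.03],0]]' 0.05
python3 - <<'E'
from h import *
c=cap("wrist"); c=cap("wrist"); s=r.get_state(); print(s["tcp_pos"])
I=cv2.cvtColor(c["color"],cv2.COLOR_RGB2GRAY)
h=cv2.HoughCircles(cv2.convertScaleAbs(I[0:250,240:400],alpha=2),cv2.HOUGH_GRADIENT,1,50,param1=80,param2=20,minRadius=20,maxRadius=45)
for x,y,q in h[0]: print(x+240,y,q,ray(c,(x+240,y),.045)[0].round(4))
print(proj(c,[[.4955,.059,.07],[.576,.061,.057],[.632,.062,.057]]).round(0)); save(c,"w11.png",(200,0,440,330),1.8)
tool([.4953,.059,.03],np.pi/2+.02)
E
```

```text
clock: 34.38
tcp_pos: [0.6332, 0.0619, 0.1726]
ee_rot: [1.0, 0.01, 0.001, 0.0]
contact_force: [0.8, -0.0, 0.3]
opening: 0.751
gripper_force: 0.0
clock: 35.05
tcp_pos: [0.4944, 0.0593, 0.1999]
ee_rot: [1.0, 0.01, -0.0, -0.0]
contact_force: [0.2, -0.7, 0.7]
opening: 0.588
gripper_force: 0.0
[0.49647727 0.0591019  0.19998197]
316.5 106.5 32.0 [0.5747 0.0601 0.045 ]
316.5 16.5 33.2 [0.6316 0.0612 0.045 ]
[[316. 224.]
 [315. 104.]
 [315.  12.]]
shift/turn [-1.4e-03  1.0e-04  1.7e-01] -0.0 clock 35.15 j6 1.45
```

View pics/w11.png

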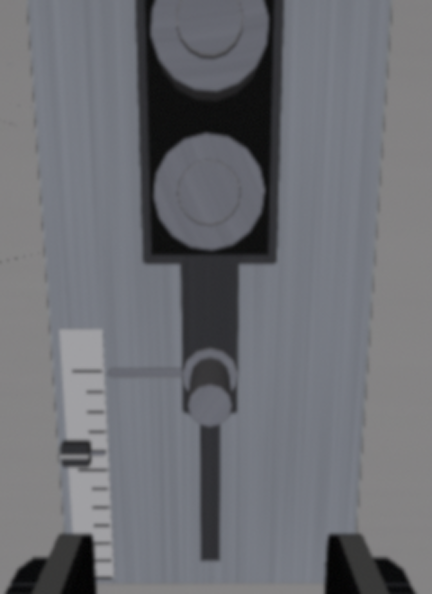

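The two visible weights are centred on the deck and the post top is at crop (210,405). The pointer is at row 372 and the index line at row 454. Refine the distance numerically.

```bash
python3 - <<'E'
from h import *
c=cap("wrist"); I=cv2.cvtColor(c["color"],cv2.COLOR_RGB2GRAY).astype(float)
print("clip rows242",[(v,int(I[v,236:248].mean())) for v in range(240,264)])
print("ptr rows",[(v,int(I[v,264:290].mean())) for v in range(198,216)])
E
```

```text
clip rows242 [(240, 158), (241, 158), (242, 157), (243, 156), (244, 144), (245, 112), (246, 70), (247, 43), (248, 44), (249, 47), (250, 48), (251, 48), (252, 57), (253, 92), (254, 125), (255, 123), (256, 92), (257, 60), (258, 52), (259, 67), (260, 95), (261, 116), (262, 130), (263, 144)]
ptr rows [(198, 121), (199, 121), (200, 121), (201, 121), (202, 121), (203, 120), (204, 116), (205, 107), (206, 101), (207, 102), (208, 103), (209, 104), (210, 108), (211, 115), (212, 120), (213, 121), (214, 121), (215, 121)]
```

```bash
python3 - <<'E'
from h import *
c=cap("wrist")
w=ray(c,(242,254.5),.018)[0]; u=np.array([np.cos(.02),np.sin(.02),0])
for z in(.014,.018,.022,.026): p=ray(c,(266,207.7),z)[0]; print(z,p.round(4),round((p-w)@u,4))
E
python3 -m pendant '[[[-0.001,0,0.02],0],[[-0.001,0,0.045],0],[[-0.001,0,0.075],0],[[-0.001,0,0.105],0],[[-0.001,0,0.135],0],[[-0.001,0,0.155],0],[[-0.001,0,0.166],0],[[-0.001,0,0.17],0]]'
python3 -m pendant '[[[0,0,0],0],[[0,0,0],0],[[0,0,0],0],[[0,0,0],0],[[0,0,0],0],[[0,0,0],0],[[0,0,0],0],[[0,0,0],0]]' 0 60
```

```text
0.014 [0.4937 0.101  0.014 ] 0.0406
0.018 [0.4947 0.1005 0.018 ] 0.0415
0.022 [0.4957 0.1    0.022 ] 0.0425
0.026 [0.4967 0.0995 0.026 ] 0.0435
clock: 35.92
tcp_pos: [0.4938, 0.0592, 0.0271]
ee_rot: [1.0, 0.01, -0.002, -0.0]
contact_force: [0.2, 0.8, -0.8]
opening: 0.586
gripper_force: 0.0
clock: 36.58
tcp_pos: [0.4957, 0.0594, 0.0306]
ee_rot: [1.0, 0.01, 0.001, -0.0]
contact_force: [2.4, 4.0, 3.1]
opening: 0.196
gripper_force: 58.5
```

```bash
python3 -m pendant '[[[-0.0005,0,0],0],[[-0.0015,0,0],0],[[-0.003,0,0],0],[[-0.005,0,0],0],[[-0.007,0,0],0],[[-0.009,0,0],0],[[-0.011,0,0],0],[[-0.013,0,0],0]]'
python3 -m pendant '[[[-0.002,0,0],0],[[-0.004,0,0],0],[[-0.006,0,0],0],[[-0.008,0,0],0],[[-0.01,0,0],0],[[-0.012,0,0],0],[[-0.014,0,0],0],[[-0.016,0,0],0]]'
python3 -m pendant '[[[-0.002,0,0],0],[[-0.004,0,0],0],[[-0.006,0,0],0],[[-0.0075,0,0],0],[[-0.0085,0,0],0],[[-0.009,0,0],0],[[-0.009,0,0],0],[[-0.009,0,0],0]]'
python3 - <<'E'
from h import *
c=cap("wrist"); save(c,"w12.png"); s=r.get_state(); print(s["tcp_pos"]); print(proj(c,[[.4557,.1,.018],[.455,.12,.018]]))
E
```

```text
clock: 37.25
tcp_pos: [0.4835, 0.0591, 0.0306]
ee_rot: [1.0, 0.01, 0.002, -0.0]
contact_force: [6.1, 4.9, 0.8]
opening: 0.193
gripper_force: 58.6
clock: 37.92
tcp_pos: [0.468, 0.0588, 0.0306]
ee_rot: [1.0, 0.01, 0.003, -0.0]
contact_force: [7.9, 5.2, -0.5]
opening: 0.193
gripper_force: 58.6
clock: 38.58
tcp_pos: [0.4589, 0.0586, 0.0306]
ee_rot: [1.0, 0.01, 0.003, -0.0]
contact_force: [6.9, 5.5, 0.8]
opening: 0.192
gripper_force: 58.6
[0.45896072 0.05858527 0.03065196]
[[219.46409157 303.78137441]
 [173.17775746 304.47708008]]
```

View pics/w12.png

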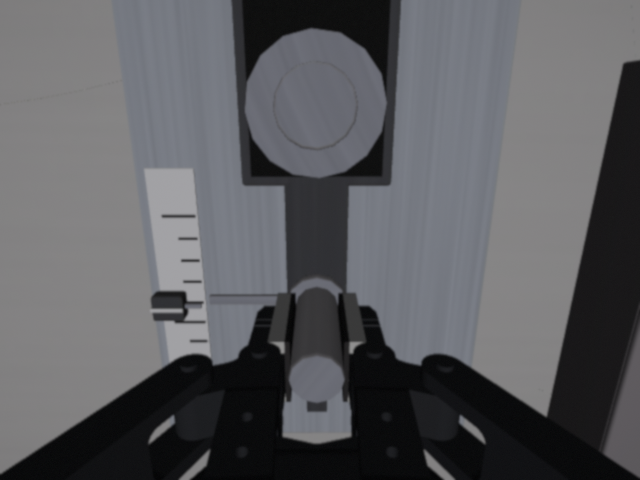

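Pointer and clip are both visible, at (212,298) and at about (168,310): a bit short still. Measure the remainder numerically.

```bash
cat > gap.py <<'E'
from h import *
c=cap("wrist"); I=cv2.cvtColor(c["color"],cv2.COLOR_RGB2GRAY).astype(float)
a=I[296:322,158:180].mean(1); b=I[285:318,215:250].mean(1)
print("clip",list(zip(range(296,322),a.astype(int)))); print("ptr",list(zip(range(285,318),b.astype(int))))
E
python3 gap.py; python3 - <<'E'
from h import *
c=cap("wrist"); u=np.array([np.cos(.02),np.sin(.02),0]); w=ray(c,(168,310),.018)[0]
for z in(.014,.018,.022): print(z,((ray(c,(215,299),z)[0]-w)@u).round(4)," per px",((ray(c,(215,298),z)[0]-ray(c,(215,299),z)[0])@u).round(5))
E
```

```text
clip [(296, np.int64(35)), (297, np.int64(42)), (298, np.int64(47)), (299, np.int64(48)), (300, np.int64(49)), (301, np.int64(48)), (302, np.int64(48)), (303, np.int64(48)), (304, np.int64(48)), (305, np.int64(48)), (306, np.int64(48)), (307, np.int64(59)), (308, np.int64(96)), (309, np.int64(137)), (310, np.int64(155)), (311, np.int64(148)), (312, np.int64(120)), (313, np.int64(82)), (314, np.int64(56)), (315, np.int64(49)), (316, np.int64(48)), (317, np.int64(48)), (318, np.int64(48)), (319, np.int64(52)), (320, np.int64(74)), (321, np.int64(103))]
ptr [(285, np.int64(123)), (286, np.int64(123)), (287, np.int64(123)), (288, np.int64(123)), (289, np.int64(123)), (290, np.int64(123)), (291, np.int64(123)), (292, np.int64(121)), (293, np.int64(112)), (294, np.int64(91)), (295, np.int64(80)), (296, np.int64(91)), (297, np.int64(103)), (298, np.int64(106)), (299, np.int64(106)), (300, np.int64(104)), (301, np.int64(103)), (302, np.int64(103)), (303, np.int64(105)), (304, np.int64(112)), (305, np.int64(119)), (306, np.int64(122)), (307, np.int64(122)), (308, np.int64(123)), (309, np.int64(123)), (310, np.int64(122)), (311, np.int64(122)), (312, np.int64(122)), (313, np.int64(122)), (314, np.int64(122)), (315, np.int64(122)), (316, np.int64(122)), (317, np.int64(122))]
0.014 0.0032  per px 0.00049
0.018 0.0052  per px 0.00047
0.022 0.0072  per px 0.00046
```

```bash
python3 -m pendant '[[[-0.001,0,0],0],[[-0.002,0,0],0],[[-0.003,0,0],0],[[-0.004,0,0],0],[[-0.004,0,0],0],[[-0.004,0,0],0],[[-0.004,0,0],0],[[-0.004,0,0],0]]'
python3 gap.py | cut -c1-1500 | sed 's/np.int64//g'
```

```text
clock: 39.4
tcp_pos: [0.4551, 0.0585, 0.0306]
ee_rot: [1.0, 0.01, 0.003, -0.0]
contact_force: [6.4, 5.7, 0.5]
opening: 0.191
gripper_force: 58.6
clip [(296, (48)), (297, (48)), (298, (49)), (299, (62)), (300, (98)), (301, (138)), (302, (154)), (303, (145)), (304, (112)), (305, (73)), (306, (53)), (307, (49)), (308, (48)), (309, (48)), (310, (48)), (311, (50)), (312, (66)), (313, (90)), (314, (113)), (315, (132)), (316, (145)), (317, (150)), (318, (151)), (319, (151)), (320, (151)), (321, (151))]
ptr [(285, (123)), (286, (123)), (287, (123)), (288, (123)), (289, (123)), (290, (123)), (291, (123)), (292, (121)), (293, (112)), (294, (91)), (295, (80)), (296, (91)), (297, (103)), (298, (106)), (299, (105)), (300, (104)), (301, (103)), (302, (103)), (303, (105)), (304, (112)), (305, (119)), (306, (122)), (307, (122)), (308, (122)), (309, (122)), (310, (122)), (311, (122)), (312, (122)), (313, (122)), (314, (122)), (315, (122)), (316, (122)), (317, (122))]
```

```bash
for i in 1; do python3 -m pendant '[[[0,0,0],0],[[0,0,0],0],[[0,0,0],0],[[0,0,0],0],[[0,0,0],0],[[0,0,0],0],[[0,0,0],0],[[0,0,0],0]]'
python3 -m pendant '[[[0,0,0],0],[[0,0,0],0],[[0,0,0],0],[[0,0,0],0],[[0,0,0],0],[[0,0,0],0],[[0,0,0],0],[[0,0,0],0]]'
python3 -m pendant '[[[0,0,0],0],[[0,0,0],0],[[0,0,0],0],[[0,0,0],0],[[0,0,0],0],[[0,0,0],0],[[0,0,0],0],[[0,0,0],0]]'
python3 -m pendant '[[[0,0,0],0],[[0,0,0],0],[[0,0,0],0],[[0,0,0],0],[[0,0,0],0],[[0,0,0],0],[[0,0,0],0],[[0,0,0],0]]'; done | grep -E "clock|tcp"
python3 -m pendant '[[[0,0,0],0],[[0,0,0],0],[[0,0,0],0],[[0,0,0],0],[[0,0,0],0],[[0,0,0],0],[[0,0,0],0],[[0,0,0],0]]' 0.05
python3 -m pendant '[[[0,0,0],0],[[0,0,0],0],[[0,0,0],0],[[0,0,0],0],[[0,0,0],0],[[0,0,0],0],[[0,0,0],0],[[0,0,0],0]]' 
python3 -m pendant '[[[0,0,0],0],[[0,0,0],0],[[0,0,0],0],[[0,0,0],0],[[0,0,-0.03],0],[[0,0,-0.07],0],[[0,0,-0.11],0],[[0,0,-0.14],0]]'
python3 -m pendant '[[[0.02,0,-0.01],0],[[0.05,0,-0.02],0],[[0.08,0,-0.03],0],[[0.11,0,-0.03],0],[[0.13,0.0,-0.03],0],[[0.137,0.0,-0.03],0],[[0.137,0,-0.03],0],[[0.137,0,-0.03],0]]' 0.07
cat > circ.py <<'E'
from h import *
def circ(x0,y0,x1,y1,z,r0=20,r1=45,p2=20):
    c=cap("wrist"); I=cv2.cvtColor(c["color"],cv2.COLOR_RGB2GRAY)
    h=cv2.HoughCircles(cv2.convertScaleAbs(I[y0:y1,x0:x1],alpha=2),cv2.HOUGH_GRADIENT,1,50,param1=80,param2=p2,minRadius=r0,maxRadius=r1)
    for x,y,q in ([] if h is None else h[0]): print(x+x0,y+y0,q,ray(c,(x+x0,y+y0),z)[0].round(4))
    return c
E
python3 - <<'E'
from circ import *
c=circ(240,20,400,380,.045); print(r.get_state()["tcp_pos"], proj(c,[.4955,.059,.07]))
E
```

```text
clock: 40.12
tcp_pos: [0.4551, 0.0585, 0.0306]
clock: 40.78
tcp_pos: [0.4551, 0.0585, 0.0306]
clock: 41.45
tcp_pos: [0.4551, 0.0585, 0.0306]
clock: 42.12
tcp_pos: [0.4551, 0.0585, 0.0307]
clock: 42.78
tcp_pos: [0.4524, 0.0583, 0.0297]
ee_rot: [1.0, 0.01, -0.0, 0.0]
contact_force: [-0.0, -0.2, 0.4]
opening: 0.586
gripper_force: 0.0
clock: 43.45
tcp_pos: [0.4525, 0.0584, 0.0298]
ee_rot: [1.0, 0.01, 0.0, -0.0]
contact_force: [-0.2, -1.0, 0.3]
opening: 0.586
gripper_force: 0.0
clock: 44.12
tcp_pos: [0.453, 0.0583, 0.1727]
ee_rot: [1.0, 0.01, 0.001, 0.0]
contact_force: [1.2, -0.6, -0.6]
opening: 0.589
gripper_force: 0.0
clock: 44.78
tcp_pos: [0.5884, 0.0612, 0.199]
ee_rot: [1.0, 0.01, -0.001, -0.0]
contact_force: [-0.7, 0.3, 0.1]
opening: 0.822
gripper_force: 0.0
316.5 154.5 29.6 [0.6334 0.0615 0.045 ]
314.5 87.5 32.1 [0.6793 0.0638 0.045 ]
315.5 231.5 27.3 [0.5744 0.0611 0.045 ]
[0.58800793 0.0612212  0.19921162] [[316.29903809 337.91873182]]
```

All three weights are standing on the deck, which is home. Now move them to the tray.

```bash
python3 -m pendant '[[[-0.006,0,0.03],0],[[-0.012,0,0.065],0],[[-0.0125,0,0.1],0],[[-0.0125,0,0.13],0],[[-0.0125,0,0.15],0],[[-0.0125,0,0.163],0],[[-0.0125,0,0.17],0],[[-0.0125,0,0.17],0]]'
python3 -m pendant '[[[0,0,0],0],[[0,0,0],0],[[0,0,0],0],[[0,0,0],0],[[0,0,0],0],[[0,0,0],0],[[0,0,0],0],[[0,0,0],0]]' 0 35
python3 -m pendant '[[[0,0,-0.005],0],[[0,0,-0.02],0],[[0,0,-0.04],0],[[0,0,-0.065],0],[[0,0,-0.085],0],[[0,0,-0.097],0],[[0,0,-0.1],0],[[0,0,-0.1],0]]'
python3 -m pendant '[[[-0.01,-0.02,0],0],[[-0.03,-0.055,0],0],[[-0.05,-0.09,0],0],[[-0.07,-0.127,0],0],[[-0.09,-0.165,0],0],[[-0.11,-0.2,0],0],[[-0.127,-0.23,0],0],[[-0.138,-0.247,0],0]]'
python3 -m pendant '[[[0,0,0.0],0],[[0,0,0.02],0],[[0,0,0.045],0],[[0,0,0.065],0],[[0,0,0.085],0],[[0,0,0.098],0],[[0,0,0.106],0],[[0,0,0.109],0]]'
python3 -m pendant '[[[0,0,0.001],0],[[0,0,0.002],0],[[0,0,0.002],0],[[0,0,0.002],0],[[0,0,0.002],0],[[0,0,0.002],0],[[0,0,0.002],0],[[0,0,0.002],0]]'
```

```text
clock: 45.5
tcp_pos: [0.5749, 0.061, 0.0286]
ee_rot: [1.0, 0.01, -0.002, -0.0]
contact_force: [0.4, -0.1, 0.3]
opening: 0.817
gripper_force: 0.0
clock: 46.17
tcp_pos: [0.5779, 0.0608, 0.0315]
ee_rot: [1.0, 0.01, 0.001, 0.0]
contact_force: [-2.0, 0.3, 6.5]
opening: 0.495
gripper_force: 35.4
clock: 46.83
tcp_pos: [0.5776, 0.0608, 0.131]
ee_rot: [1.0, 0.01, 0.001, 0.0]
contact_force: [-0.1, 0.5, -0.9]
opening: 0.496
gripper_force: 35.9
clock: 47.5
tcp_pos: [0.4308, 0.3075, 0.1283]
ee_rot: [1.0, 0.011, -0.002, 0.0]
contact_force: [-0.4, 0.2, -2.5]
opening: 0.494
gripper_force: 36.1
clock: 48.17
tcp_pos: [0.433, 0.3037, 0.0197]
ee_rot: [1.0, 0.01, -0.002, 0.001]
contact_force: [-9.4, -5.4, 28.6]
opening: 0.498
gripper_force: 40.1
clock: 48.83
tcp_pos: [0.433, 0.3037, 0.0198]
ee_rot: [1.0, 0.01, -0.001, 0.001]
contact_force: [-6.3, -5.6, 14.9]
opening: 0.496
gripper_force: 38.9
```

```bash
python3 -m pendant '[[[0,0,-0.002],0],[[0,0,-0.002],0],[[0,0,-0.002],0],[[0,0,-0.002],0],[[0,0,-0.02],0],[[0,0,-0.05],0],[[0,0,-0.09],0],[[0,0,-0.12],0]]' 0.062
python3 -m pendant '[[[0.025,0.032,0],0],[[0.05,0.064,0],0],[[0.075,0.096,0],0],[[0.1,0.128,0],0],[[0.126,0.16,0],0],[[0.151,0.192,0],0],[[0.175,0.222,0],0],[[0.194,0.246,0],0]]' 0.07
python3 -m pendant '[[[0,0,0],0],[[0,0,0],0],[[0,0,0],0],[[0,0,0],0],[[0,0,0],0],[[0,0,0],0],[[0,0,0],0],[[0,0,0],0]]'
python3 - <<'E'
from circ import *
c=circ(230,60,410,340,.045,25,60); s=r.get_state(); tool([.6325,.0617,.03])
E
```

```text
clock: 49.5
tcp_pos: [0.4344, 0.3051, 0.1407]
ee_rot: [1.0, 0.01, 0.0, -0.0]
contact_force: [1.4, 1.2, -0.1]
opening: 0.726
gripper_force: 0.0
clock: 50.17
tcp_pos: [0.6347, 0.06, 0.1384]
ee_rot: [1.0, 0.009, 0.0, 0.0]
contact_force: [0.5, -0.6, -0.0]
opening: 0.821
gripper_force: 0.0
clock: 50.83
tcp_pos: [0.6327, 0.0636, 0.139]
ee_rot: [1.0, 0.01, 0.0, 0.0]
contact_force: [0.2, 0.1, -0.4]
opening: 0.819
gripper_force: 0.0
317.5 163.5 37.2 [0.6795 0.0635 0.045 ]
318.5 237.5 34.2 [0.6338 0.0619 0.045 ]
shift/turn [-0.0004  0.0017  0.109 ] clock 50.88 j6 1.48
```

```bash
python3 -m pendant '[[[0,0.001,0.015],0],[[0,0.0015,0.04],0],[[0,0.0015,0.065],0],[[0,0.0015,0.085],0],[[0,0.0015,0.098],0],[[0,0.0015,0.106],0],[[0,0.0015,0.109],0],[[0,0.0015,0.109],0]]'
python3 -m pendant '[[[0,0,0],0],[[0,0,0],0],[[0,0,0],0],[[0,0,0],0],[[0,0,0],0],[[0,0,0],0],[[0,0,0],0],[[0,0,0],0]]' 0 35
python3 -m pendant '[[[0,0,-0.005],0],[[0,0,-0.02],0],[[0,0,-0.04],0],[[0,0,-0.065],0],[[0,0,-0.085],0],[[0,0,-0.097],0],[[0,0,-0.1],0],[[0,0,-0.1],0]]'
python3 -m pendant '[[[-0.01,-0.02,0],0],[[-0.03,-0.055,0],0],[[-0.05,-0.093,0],0],[[-0.07,-0.131,0],0],[[-0.09,-0.17,0],0],[[-0.11,-0.207,0],0],[[-0.128,-0.239,0],0],[[-0.14,-0.257,0],0]]'
python3 -m pendant '[[[0,0,0.0],0],[[0,0,0.02],0],[[0,0,0.045],0],[[0,0,0.065],0],[[0,0,0.085],0],[[0,0,0.098],0],[[0,0,0.104],0],[[0,0,0.107],0]]'
python3 -m pendant '[[[0,0,0.001],0],[[0,0,0.002],0],[[0,0,0.002],0],[[0,0,0.002],0],[[0,0,0.002],0],[[0,0,0.002],0],[[0,0,0.002],0],[[0,0,0.002],0]]'
```

```text
clock: 51.55
tcp_pos: [0.6328, 0.0615, 0.0294]
ee_rot: [1.0, 0.01, -0.0, -0.0]
contact_force: [0.4, -0.6, 0.4]
opening: 0.82
gripper_force: 0.0
clock: 52.22
tcp_pos: [0.634, 0.0614, 0.0314]
ee_rot: [1.0, 0.01, 0.001, 0.0]
contact_force: [0.3, 0.7, 6.1]
opening: 0.499
gripper_force: 35.6
clock: 52.88
tcp_pos: [0.6333, 0.0614, 0.1304]
ee_rot: [1.0, 0.01, 0.001, 0.0]
contact_force: [-0.4, -0.5, -1.8]
opening: 0.496
gripper_force: 35.8
clock: 53.55
tcp_pos: [0.484, 0.3187, 0.1277]
ee_rot: [1.0, 0.011, -0.002, -0.0]
contact_force: [-0.0, 0.3, -1.7]
opening: 0.496
gripper_force: 36.0
clock: 54.22
tcp_pos: [0.4866, 0.3145, 0.0205]
ee_rot: [1.0, 0.01, -0.002, 0.001]
contact_force: [-2.4, -0.5, 4.7]
opening: 0.491
gripper_force: 36.6
clock: 54.88
tcp_pos: [0.488, 0.3157, 0.021]
ee_rot: [1.0, 0.01, 0.0, -0.0]
contact_force: [0.3, 0.1, -2.1]
opening: 0.498
gripper_force: 36.1
```

```bash
python3 -m pendant '[[[0,0,0.001],0],[[0,0,0.002],0],[[0,0,0.002],0],[[0,0,0.002],0],[[0,0,0.002],0],[[0,0,0.002],0],[[0,0,0.002],0],[[0,0,0.002],0]]'
```

```text
clock: 55.55
tcp_pos: [0.4881, 0.3157, 0.0204]
ee_rot: [1.0, 0.01, 0.0, -0.0]
contact_force: [-3.1, -1.5, 10.6]
opening: 0.495
gripper_force: 37.2
```

```bash
python3 -m pendant '[[[0,0,-0.002],0],[[0,0,-0.002],0],[[0,0,-0.002],0],[[0,0,-0.002],0],[[0,0,-0.02],0],[[0,0,-0.05],0],[[0,0,-0.09],0],[[0,0,-0.12],0]]' 0.062
python3 -m pendant '[[[0.024,0.033,0],0],[[0.048,0.066,0],0],[[0.072,0.099,0],0],[[0.096,0.132,0],0],[[0.12,0.165,0],0],[[0.145,0.198,0],0],[[0.168,0.23,0],0],[[0.187,0.256,0],0]]' 0.07
python3 -m pendant '[[[0,0,0],0],[[0,0,0],0],[[0,0,0],0],[[0,0,0],0],[[0,0,0],0],[[0,0,0],0],[[0,0,0],0],[[0,0,0],0]]'
python3 - <<'E'
from circ import *
c=circ(230,60,410,340,.045,25,60); tool([.68,.0635,.03])
E
```

```text
clock: 56.22
tcp_pos: [0.4881, 0.3157, 0.1406]
ee_rot: [1.0, 0.01, 0.0, -0.0]
contact_force: [1.0, 0.3, -0.2]
opening: 0.723
gripper_force: 0.0
clock: 56.88
tcp_pos: [0.6814, 0.0604, 0.1383]
ee_rot: [1.0, 0.009, 0.0, 0.0]
contact_force: [0.6, -0.4, 0.2]
opening: 0.818
gripper_force: 0.0
clock: 57.55
tcp_pos: [0.6798, 0.0642, 0.1391]
ee_rot: [1.0, 0.01, 0.0, -0.0]
contact_force: [0.7, 0.2, 0.0]
opening: 0.822
gripper_force: 0.0
314.5 239.5 33.0 [0.6795 0.0649 0.045 ]
shift/turn [0.0002 0.0005 0.109 ] clock 57.6 j6 1.48
```

```bash
python3 -m pendant '[[[0,0,0.015],0],[[0,0,0.04],0],[[0,0,0.065],0],[[0,0,0.085],0],[[0,0,0.098],0],[[0,0,0.106],0],[[0,0,0.109],0],[[0,0,0.109],0]]'
python3 -m pendant '[[[0,0,0],0],[[0,0,0],0],[[0,0,0],0],[[0,0,0],0],[[0,0,0],0],[[0,0,0],0],[[0,0,0],0],[[0,0,0],0]]' 0 35
python3 -m pendant '[[[0,0,-0.005],0],[[0,0,-0.02],0],[[0,0,-0.04],0],[[0,0,-0.065],0],[[0,0,-0.085],0],[[0,0,-0.097],0],[[0,0,-0.1],0],[[0,0,-0.1],0]]'
python3 -m pendant '[[[-0.01,-0.02,0],0],[[-0.028,-0.055,0],0],[[-0.047,-0.094,0],0],[[-0.066,-0.133,0],0],[[-0.085,-0.172,0],0],[[-0.104,-0.21,0],0],[[-0.122,-0.244,0],0],[[-0.134,-0.265,0],0]]'
python3 -m pendant '[[[0,0,0.0],0],[[0,0,0.02],0],[[0,0,0.045],0],[[0,0,0.065],0],[[0,0,0.085],0],[[0,0,0.098],0],[[0,0,0.104],0],[[0,0,0.107],0]]'
python3 -m pendant '[[[0,0,0.001],0],[[0,0,0.002],0],[[0,0,0.003],0],[[0,0,0.0035],0],[[0,0,0.0035],0],[[0,0,0.0035],0],[[0,0,0.0035],0],[[0,0,0.0035],0]]'
```

```text
clock: 58.27
tcp_pos: [0.68, 0.0634, 0.0296]
ee_rot: [1.0, 0.01, -0.0, -0.0]
contact_force: [0.6, -0.1, 0.3]
opening: 0.816
gripper_force: 0.0
clock: 58.93
tcp_pos: [0.6812, 0.0634, 0.0316]
ee_rot: [1.0, 0.01, 0.002, 0.0]
contact_force: [-0.3, 1.1, 5.9]
opening: 0.492
gripper_force: 35.8
clock: 59.6
tcp_pos: [0.6801, 0.0633, 0.1303]
ee_rot: [1.0, 0.01, 0.001, 0.0]
contact_force: [-0.5, 0.2, -2.1]
opening: 0.494
gripper_force: 36.1
clock: 60.27
tcp_pos: [0.537, 0.3285, 0.1275]
ee_rot: [1.0, 0.011, -0.002, 0.0]
contact_force: [-0.8, -0.4, -2.6]
opening: 0.496
gripper_force: 36.3
clock: 60.93
tcp_pos: [0.5384, 0.3243, 0.0206]
ee_rot: [1.0, 0.01, -0.003, 0.001]
contact_force: [-6.0, -3.1, 9.3]
opening: 0.498
gripper_force: 37.4
clock: 61.6
tcp_pos: [0.5412, 0.3256, 0.0206]
ee_rot: [1.0, 0.01, 0.001, -0.0]
contact_force: [-2.4, -3.0, 5.7]
opening: 0.497
gripper_force: 37.1
```

```bash
python3 -m pendant '[[[0,0,-0.002],0],[[0,0,-0.002],0],[[0,0,-0.002],0],[[0,0,-0.002],0],[[0,0,-0.02],0],[[0,0,-0.06],0],[[0,0,-0.1],0],[[0,0,-0.14],0]]' 0.062
python3 -m pendant '[[[-0.02,0.008,-0.01],0],[[-0.05,0.018,-0.03],0],[[-0.075,0.025,-0.05],0],[[-0.1,0.03,-0.07],0],[[-0.11,0.03,-0.09],0],[[-0.11,0.03,-0.09],0],[[-0.11,0.03,-0.09],0],[[-0.11,0.03,-0.09],0]]' 0.06
python3 - <<'E'
from circ import *
c=circ(160,30,440,420,.034,18,40); print(r.get_state()["tcp_pos"])
C=np.array([.4868,.3157]);y=.193
I=cv2.cvtColor(c["color"],cv2.COLOR_RGB2GRAY); m=(I<40).astype(np.uint8); m[:,:120]=0;m[:,480:]=0;m[340:]=0
cn=max(cv2.findContours(cv2.morphologyEx(m,3,np.ones((15,15))),0,2)[0],key=cv2.contourArea)
b=cv2.boxPoints(cv2.minAreaRect(cv2.convexHull(cn))); P=ray(c,b,.012); print("tray",b.round().tolist(),P.round(3).tolist(),P.mean(0))
t=cap("top"); I=t["color"].astype(int); m=(I[...,2]-I[...,0]>7)
for s in(-1,0,1):
    q=proj(t,[*(C+s*.055*np.array([np.cos(y),np.sin(y)])),.034])[0]; u,v=q.astype(int); k=m[v-12:v+13,u-12:u+13]; ys,xs=np.where(k); 
    if len(xs): print(s,len(xs),ray(t,(xs.mean()+u-12,ys.mean()+v-12),.03)[0].round(4))
E
```

```text
clock: 62.27
tcp_pos: [0.5403, 0.3255, 0.1601]
ee_rot: [1.0, 0.01, -0.001, 0.0]
contact_force: [0.4, 1.5, 0.2]
opening: 0.728
gripper_force: 0.0
clock: 62.93
tcp_pos: [0.4316, 0.2935, 0.2487]
ee_rot: [1.0, 0.01, 0.0, 0.0]
contact_force: [0.6, -0.7, -0.8]
opening: 0.701
gripper_force: 0.0
291.5 133.5 25.7 [0.4878 0.3156 0.034 ]
280.5 68.5 26.6 [0.5398 0.3247 0.034 ]
305.5 196.5 25.2 [0.4323 0.3029 0.034 ]
[0.43147027 0.29335467 0.24810772]
tray [[198.0, 24.0], [346.0, -2.0], [383.0, 215.0], [235.0, 240.0]] [[0.576, 0.397, 0.012], [0.597, 0.272, 0.012], [0.411, 0.227, 0.012], [0.382, 0.373, 0.012]] [0.49121418 0.31710152 0.012     ]
-1 172 [0.4251 0.3036 0.03  ]
0 171 [0.494  0.3176 0.03  ]
1 197 [0.5393 0.326  0.03  ]
```

```bash
python3 -m pendant '[[[0,0.04,0],0],[[0,0.08,0],0],[[0,0.12,0],0],[[0,0.16,0],0],[[0,0.2,0],0],[[0,0.24,0],0],[[0,0.28,0],0],[[0,0.32,0],0]]'
python3 -m pendant '[[[0,0.03,0],0],[[0,0.055,0.01],0],[[0,0.072,0.02],0],[[0.0,0.08,0.03],0],[[0,0.08,0.03],0],[[0,0.08,0.03],0],[[0,0.08,0.03],0],[[0,0.08,0.03],0]]' 0.06
python3 - <<'E'
from cov import *
from cov import cover
c=cap("wrist"); save(c,"w13.png"); s=r.get_state(); print(s["tcp_pos"]); I=c["color"].astype(int)
cover(c,.04,(180,0,460,330))
G=cv2.cvtColor(c["color"],cv2.COLOR_RGB2GRAY)
E=proj(c,[[.49,-.105,.084],[.43,-.105,.084],[.56,-.063,.04],[.36,-.147,.04]]); print(E.round())
v=int(E[:2,1].mean()); print(v,"x200-430:",G[v-10:v+10,230:410].mean(0).astype(int).tolist())
E
```

```text
clock: 63.7
tcp_pos: [0.4373, -0.0285, 0.2481]
ee_rot: [1.0, 0.01, -0.001, -0.0]
contact_force: [1.5, 0.1, -0.2]
opening: 0.701
gripper_force: 0.0
clock: 64.37
tcp_pos: [0.4396, -0.1054, 0.2197]
ee_rot: [1.0, 0.011, 0.0, -0.0]
contact_force: [-0.9, 0.1, 0.4]
opening: 0.702
gripper_force: 0.0
[ 0.43962194 -0.10546273  0.21976775]
cover ((315.698974609375, 170.04246520996094), (117.21337127685547, 250.121826171875), 1.4320961236953735) [ 0.4602 -0.1047  0.04  ] yaw -0.0495 [np.float64(0.104), np.float64(0.202)]
[[317. 150.]
 [315. 234.]
 [261.  46.]
 [361. 295.]]
191 x200-430: [125, 125, 125, 125, 125, 125, 125, 125, 125, 125, 125, 125, 125, 125, 125, 125, 125, 125, 125, 125, 125, 125, 125, 125, 125, 125, 125, 125, 125, 125, 125, 125, 125, 124, 119, 108, 99, 100, 102, 102, 102, 102, 102, 102, 102, 102, 102, 102, 102, 102, 102, 102, 102, 102, 102, 102, 102, 102, 102, 102, 102, 102, 102, 102, 102, 102, 102, 102, 102, 102, 101, 95, 90, 96, 101, 102, 101, 96, 81, 66, 69, 77, 83, 89, 94, 95, 95, 95, 95, 94, 91, 85, 78, 70, 63, 74, 93, 101, 102, 102, 97, 92, 96, 101, 102, 102, 102, 102, 102, 102, 102, 102, 102, 102, 102, 102, 102, 102, 102, 102, 102, 102, 102, 102, 102, 102, 102, 102, 102, 102, 102, 102, 102, 102, 102, 102, 99, 96, 105, 118, 124, 125, 125, 125, 125, 125, 125, 125, 125, 125, 125, 125, 125, 125, 125, 125, 125, 125, 125, 125, 125, 125, 125, 125, 125, 125, 125, 125, 125, 125, 125, 125, 125, 125, 125, 125, 125, 125, 125, 125]
```

The cover has not moved: its fin is centred at column 316.7 and it stands near (0.460, −0.105). Grip it and carry it back.

```bash
python3 -m pendant '[[[0.01,0,0.025],0],[[0.0205,0,0.055],0],[[0.0205,0,0.085],0],[[0.0205,0,0.115],0],[[0.0205,0,0.14],0],[[0.0205,0,0.158],0],[[0.0205,0,0.167],0],[[0.0205,0,0.167],0]]'
python3 -m pendant '[[[0,0,0],0],[[0,0,0],0],[[0,0,0],0],[[0,0,0],0],[[0,0,0],0],[[0,0,0],0],[[0,0,0],0],[[0,0,0],0]]' 0 50
python3 -m pendant '[[[0,0,-0.005],0],[[0,0,-0.015],0],[[0,0,-0.035],0],[[0,0,-0.06],0],[[0,0,-0.085],0],[[0,0,-0.105],0],[[0,0,-0.115],0],[[0,0,-0.115],0]]'
python3 -c "
from h import *
tool([.6305,.060,.17],np.pi/2+.02)"
```

```text
clock: 65.08
tcp_pos: [0.4589, -0.1049, 0.0509]
ee_rot: [1.0, 0.01, -0.001, -0.001]
contact_force: [0.1, -0.6, 0.7]
opening: 0.7
gripper_force: 0.0
clock: 65.75
tcp_pos: [0.4606, -0.1064, 0.0535]
ee_rot: [1.0, 0.01, 0.001, 0.0]
contact_force: [0.1, 1.1, 6.7]
opening: 0.134
gripper_force: 50.8
clock: 66.42
tcp_pos: [0.461, -0.1067, 0.1696]
ee_rot: [1.0, 0.01, 0.002, 0.001]
contact_force: [-0.1, 0.1, -1.4]
opening: 0.132
gripper_force: 49.6
shift/turn [ 0.1728 -0.1633 -0.    ] -0.0 clock 66.42 j6 1.09
```

```bash
python3 -m pendant '[[[0.012,-0.012,0],0],[[0.035,-0.033,0],0],[[0.062,-0.059,0],0],[[0.092,-0.087,0],0],[[0.122,-0.115,0],0],[[0.15,-0.141,0],0],[[0.168,-0.158,0],0],[[0.173,-0.163,0],0]]'
python3 -m pendant '[[[0,0,0],0],[[0,0,0.01],0],[[0,0,0.02],0],[[0,0,0.03],0],[[0,0,0.035],0],[[0,0,0.035],0],[[0,0,0.035],0],[[0,0,0.035],0]]'
python3 -c "
from h import *
for n in('top',):
    c=cap(n); I=c['color'].astype(int); save(c,'t14.png')
tool([.6305,.060,.0635],np.pi/2+.02)"
```

```text
clock: 67.08
tcp_pos: [0.6309, 0.0637, 0.1646]
ee_rot: [1.0, 0.011, -0.001, -0.001]
contact_force: [0.1, -0.4, -1.0]
opening: 0.131
gripper_force: 49.6
clock: 67.75
tcp_pos: [0.6297, 0.0599, 0.1327]
ee_rot: [1.0, 0.01, 0.0, 0.0]
contact_force: [0.3, 0.3, -1.4]
opening: 0.132
gripper_force: 49.6
shift/turn [0.0005 0.0001 0.0694] -0.001 clock 67.8 j6 1.47
```

```bash
python3 -m pendant '[[[0.001,0,0.008],0],[[0.001,0,0.018],0],[[0.001,0,0.028],0],[[0.001,0,0.036],0],[[0.001,0,0.042],0],[[0.001,0,0.046],0],[[0.001,0,0.048],0],[[0.001,0,0.048],0]]'
python3 -m pendant '[[[0,0,0.003],0],[[0,0,0.006],0],[[0,0,0.009],0],[[0,0,0.012],0],[[0,0,0.015],0],[[0,0,0.0175],0],[[0,0,0.019],0],[[0,0,0.02],0]]'
```

```text
clock: 68.47
tcp_pos: [0.6302, 0.0604, 0.0836]
ee_rot: [1.0, 0.01, -0.001, -0.0]
contact_force: [0.6, 0.7, -1.8]
opening: 0.133
gripper_force: 49.6
clock: 69.13
tcp_pos: [0.6304, 0.0604, 0.0639]
ee_rot: [1.0, 0.01, -0.0, -0.0]
contact_force: [0.1, -0.0, -2.3]
opening: 0.133
gripper_force: 49.6
```

```bash
python3 -m pendant '[[[0,0,0.0005],0],[[0,0,0.001],0],[[0,0,0.0015],0],[[0,0,0.002],0],[[0,0,0.002],0],[[0,0,0.002],0],[[0,0,0.002],0],[[0,0,0.002],0]]'
```

```text
clock: 69.8
tcp_pos: [0.6305, 0.0604, 0.0635]
ee_rot: [1.0, 0.01, 0.0, 0.0]
contact_force: [-4.0, 0.6, 6.6]
opening: 0.132
gripper_force: 50.9
```

```bash
python3 -m pendant '[[[0,0,-0.001],0],[[0,0,-0.001],0],[[0,0,-0.001],0],[[0,0,-0.001],0],[[0,0,-0.03],0],[[0,0,-0.07],0],[[0,0,-0.11],0],[[0,0,-0.15],0]]' 0.06
python3 -m pendant '[[[-0.01,0,-0.03],0],[[-0.02,0,-0.06],0],[[-0.03,0,-0.085],0],[[-0.03,0,-0.085],0],[[-0.03,0,-0.085],0],[[-0.03,0,-0.085],0],[[-0.03,0,-0.085],0],[[-0.03,0,-0.085],0]]'
python3 - <<'E'
from circ import *
from cov import cover
c=cap("wrist"); print(r.get_state()["tcp_pos"]); cover(c,.05,(262,20,375,262))
G=cv2.cvtColor(c["color"],cv2.COLOR_RGB2GRAY).astype(int); D=(c["color"][...,2].astype(int)-c["color"][...,1])
B=c["color"].astype(int); BR=B[...,2]-B[...,0]
for x in(.56,.63,.70):
    v=int(proj(c,[x,.06,.05])[0,1]); row=BR[v-3:v+4].mean(0); pl=np.where(row[200:440]>6)[0]+200; g=np.diff(pl); k=g.argmax(); print(x,v,"plate",pl.min(),pl.max(),"cover cols",pl[k],pl[k+1],"yplate",ray(c,[((pl.min()+pl.max())/2,v)],.01)[0,1].round(4),"ycover",ray(c,[((pl[k]+pl[k+1])/2,v)],.05)[0,1].round(4))
circ(160,30,440,420,.034,18,40)
E
```

```text
clock: 70.47
tcp_pos: [0.6301, 0.0604, 0.2134]
ee_rot: [1.0, 0.01, -0.001, -0.0]
contact_force: [1.2, 0.6, 0.1]
opening: 0.703
gripper_force: 0.0
clock: 71.13
tcp_pos: [0.6001, 0.0598, 0.2952]
ee_rot: [1.0, 0.01, -0.002, -0.0]
contact_force: [0.4, 0.9, 0.2]
opening: 0.7
gripper_force: 0.0
[0.60019962 0.05976722 0.29542998]
cover ((318.5, 142.0), (228.0, 95.0), 90.0) [0.6371 0.058  0.05  ] yaw 0.0572 [np.float64(0.213), np.float64(0.083)]
0.56 229 plate 249 381 cover cols 275 358 yplate 0.0599 ycover 0.0584
0.63 159 plate 245 384 cover cols 272 361 yplate 0.0618 ycover 0.0598
0.7 81 plate 241 388 cover cols 270 364 yplate 0.0631 ycover 0.0607
```

```bash
python3 - <<'E'
from h import *
t=cap("top"); I=t["color"].astype(int); m=(I[...,2]-I[...,0]>7); C=np.array([.4868,.3157]);ok=1
for s in(-1,0,1):
    q=proj(t,[*(C+s*.055*np.array([.98,.19])),.034])[0]; u,v=q.astype(int); n=m[v-12:v+13,u-12:u+13].sum(); print(n); ok&=n>120
if ok: print(r.sign_off())
E
```

```text
216
222
205
the job is handed in; nothing more can be done
None
```

The job is done and handed in. The pointer was held within about 1 mm of the index line for over 2 s with all three weights standing on the deck. The deck then ran back home, the weights now stand in the tray, and the cover is back down on the base plate within about 2 mm sideways. The middle weight was knocked off-centre on the deck before the pull and was put back first. No verdict came back at hand-in.

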